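# Clear the beech offcuts through the tip skip

### The job

Clear the beech offcuts off the plywood board through the tip skip: first, if a finished wooden egg has been left in the skip's catch tray, lift it out and put it in the small turned bowl. Then load the offcuts into the bucket (never straight into the tray by hand) until their weight trips it and it dumps itself, and each time stand it upright again by pushing its counterweight bar back down, until the board is clear. Do not tip the bucket over yourself, leave it upright at the end with whatever last part-load is in it, and leave the spanner and pencil on the bench alone.

Things in the scene. Friction and masses are not known exactly. Their poses are not given: they have to be found in the camera images.
- offcut1_mid (a point): centre of a loose squared beech offcut, 30 x 111 x 30 mm, about 70 g (varies by a fifth), long side along its own y; at the start it lies on the plywood board (board top 6 mm above the bench, so its centre is 21 mm up). All offcuts look alike; 4 or 5 of 5 are present, the others are None
- offcut2_mid (a point): centre of a loose squared beech offcut, 30 x 111 x 30 mm, about 70 g (varies by a fifth), long side along its own y; at the start it lies on the plywood board (board top 6 mm above the bench, so its centre is 21 mm up). All offcuts look alike; 4 or 5 of 5 are present, the others are None
- offcut3_mid (a point): centre of a loose squared beech offcut, 30 x 111 x 30 mm, about 70 g (varies by a fifth), long side along its own y; at the start it lies on the plywood board (board top 6 mm above the bench, so its centre is 21 mm up). All offcuts look alike; 4 or 5 of 5 are present, the others are None
- offcut4_mid (a point): centre of a loose squared beech offcut, 30 x 111 x 30 mm, about 70 g (varies by a fifth), long side along its own y; at the start it lies on the plywood board (board top 6 mm above the bench, so its centre is 21 mm up). All offcuts look alike; 4 or 5 of 5 are present, the others are None
- offcut5_mid (a point): centre of a loose squared beech offcut, 30 x 111 x 30 mm, about 70 g (varies by a fifth), long side along its own y; at the start it lies on the plywood board (board top 6 mm above the bench, so its centre is 21 mm up). All offcuts look alike; 4 or 5 of 5 are present, the others are None
- bucket (a joint): bucket angle, rad: 0 = upright on its stop, 1.6 = dumped, grows as it tips to the tray. No latch: the counterweight holds it up while empty or lightly loaded; it takes two to four offcuts to trip it. Past about 0.7 it falls over and stays dumped, even empty; pushed back below 0.6 it falls upright by itself. It may stand either way at the start. 1 N at the bar moves it
- pivot (a point): middle of the skip's hinge axis, 200 mm above the bench, fixed to the stand; its x axis is the hinge axis (level), its -y axis is the way the bucket tips and where the catch tray lies, z is up. Steel uprights carry the hinge at x = +-103 mm, up to 212 mm high
- bucket_mid (a point): centre of the bucket's inside, 35 mm above its floor (turns with it). Upright: floor 200 mm above the bench, 65 mm wide along y, 160 mm long along x (the hinge axis), its middle 37 mm from the hinge towards -y. Smooth metal; front (-y) and back (+y) walls lean out to a mouth 150 mm wide, 72 mm above the floor; end walls upright. An offcut fits in lying along x
- counter_bar (a point): middle of the counterweight bar, round, 26 mm thick, 170 mm long, along x (the hinge axis), on two thin arms 165 mm apart, 131 mm from the hinge axis. Bucket upright: 130 mm behind the hinge (+y), 20 mm below it; dumped: 16 mm behind and 130 mm above it. Push it with closed fingers along its arc, towards +y and then down, to stand the bucket up
- tray_floor (a point): centre of the inner floor of the catch tray, fixed to the stand, 6 mm above the bench; inside 170 mm along x and 305 mm along y, side walls 56 mm high, far wall (-y end) 75 mm high; axes as those of the pivot. The +y half lies under the bucket
- egg_mid (a point): centre of a finished wooden egg, half-way up: 47 mm in diameter, 60 mm tall, 35 g, standing on its small foot (own z up) on the tray floor near the far (-y) end of the tray, clear of the bucket. None when there is no egg
- small_bowl: small turned bowl, fixed, 123 mm across the rim, 47 mm high, inside floor about 10 mm up; origin at the centre of its underside
- board: plywood board on which the offcuts lie, 250 x 245 x 6 mm, fixed; origin at the centre of its underside
- lathe_spanner: bystander: flat steel spanner, 46 x 186 x 8 mm, long along its y; origin at the centre of its underside; may be absent
- pencil: bystander: pencil, 8 x 166 x 10 mm, long along its y; origin at the centre of its underside; may be absent

How it is judged:
By the outcome, as a careful person would: the job done as asked, in the order asked, and still so for the second after the job is handed in, with the robot touching nothing.
Of offcut1, offcut2, offcut3, offcut4, offcut5 only 4 to 5 are there at a start; the rules pass over those that are not, and their reading is None.
Of egg, lathe_spanner, pencil only 1 to 2 are there at a start; the rules pass over those that are not, and their reading is None.
At some moment in a run one of offcut1, offcut2, offcut3, offcut4, offcut5 may be knocked a few centimetres aside while the robot is not near it.
Once in a run the grip may slacken for a moment while it holds something.
It also fails if it takes over 210 s, if anything falls off the work surface, if the arm or the gripper's body presses on something with over 40 N, if the wrist force passes 120 N, or if a joint passes its speed limit or range.

### The arm

A 6-joint arm with a two-finger parallel gripper is mounted at the origin on a cart in front of the work surface, level with it; the furniture and walls round the work are solid. World frame = base frame: x ahead of the robot, y to its left, z up, the work surface at z = 0. Lengths are in m, angles in degrees, forces in N, time in s.
With the tool pointing down it reaches from about 0.35 to 0.875 m from the base axis. Payload 4.2 kg.
Tool frame: the origin (TCP) lies at the very end of the fingers, on their centre line; the grasp point (between the pads) lies r.pinch_z behind it (r.pinch_z is the distance from the TCP to the grasp point, in m); y points along the fingers, z is the direction in which the jaws open and shut, and the axes are right-handed (so a half turn about y gives the same grasp; the last joint's range is limited). The gripper opens to 87 mm and grips with 3 to 60 N. Pads are 19 mm wide; open, the fingers measure 117 mm over their backs; the gripper's body (75 mm by 190 mm) begins 51 mm behind the grasp point.
Start: joints at [86.723, 22.042, 0.453, 0, -68.411, -14.817], TCP at [0.194, 0.594, 0.223] pointing down, gripper open.
Joint ranges: [-179.83, 179.83], [-69.29, 118.12], [-61.27, 80.66], [-181.25, 117.63], [-171.15, -9.14], [-177.46, 177.46]. Speed limits (degrees/s): [159.86, 159.86, 180, 180, 180, 180].

### API

Orientations are given as a 3x3 rotation matrix whose columns are the frame's x, y, z axes.
In Python, from station import sense, capture, camera_params, r gives the robot as it stands.
- The arm moves only by the tool move_arm, never from a script. Its argument "increments" is text: rows parted by semicolons, each of 7 numbers parted by spaces: the closure, from -1 (fully open) to 1 (shut), so that 0 is half open, then the shift along the tool's x, y, z in m, then the turn, a rotation vector about the tool's x, y, z in rad. In form: hand x y z wx wy wz; .... A call has 1 to 8 rows; each row is the pose to reach, as a shift and turn from the pose commanded when the call began, along the tool's axes at that moment; what a row does not reach only later rows make up. A row lasts 1/10 s, in which the tool goes at most 50 mm and 8.59 degrees, less where a joint would pass 70% of its speed; a pose out of reach is approached as far as the arm can. A call with a gripper value outside its range is refused whole. The fingers move at their own pace and stop on an object; the grip force is fixed at half the most. Time passes only in rows, so rows that repeat a pose let the fingers close. It gives the time, the measured TCP pose, the force and the opening at its end, in the units of the state.
- sense(): the state, without advancing time (a new reading comes with each control period).
- capture(name): name is "scene" or "top"; returns (picture, depth): 384x512x3 uint8, red, green, blue; 384x512 float32, m along the optical axis (not along the pixel's ray), 0 where there is no reading.
- camera_params(name): a dict with "fx", "fy", "cx", "cy" (pixels), "distortion" ([k1, k2, p1, p2, k3] as OpenCV has them; the pictures are not rectified), "xyz" and "orientation" of the camera in the world. Camera axes: x right, y down, z forward; pixel columns grow to the right and rows downward; lengths in m; the calibration is good to about 2 mm. A picture is of the moment at which its call begins. camera_params takes no time and is no camera call.
- r.finish_job(): hands the job in, once; it reports no verdict.
The state is a dict: "time_s": time; "joints": joint angles; "joint_velocities": joint speeds; "effort": joint torques, N m; "tcp_pos": TCP position; "ee_rot": TCP orientation; "wrist_force": force on the tool from outside, world axes, zero at the start; "moment": the same for the moment, N m; "gripper_width": opening from 0.0 (shut) to 1.0 (fully open).
Only numpy, scipy, OpenCV 4.12 (cv2) and the standard library are available. Lean on these libraries where they do the work, as an engineer would, in place of code of your own. Each camera call takes 0.05 s, during which the arm holds its last target.

## Working session

There is one attempt and no reset: what is moved stays moved. The work goes in short steps, Python scripts to look and compute and a tool call to move; the robot and the scene stay as the last step left them, time stands still between calls to the robot, and variables do not carry over. Pictures are saved under pics/ and viewed, and the job is handed in when it is done.

Besides the shell and the picture viewer there is one more tool, called after "Call:" as name(argument=value, ...) on one line, values as JSON. move_arm: Moves the arm, as the interface text tells. Its arguments: {"type":"object","properties":{"increments":{"type":"string"}},"required":["increments"]}

```bash
ls; mkdir -p pics; python3 - <<'E'
from station import sense, capture, camera_params, r
import cv2,numpy as np
print(sense()); print(r.pinch_z)
for n in("scene","top"):
    p,d=capture(n); cv2.imwrite(f"pics/{n}0.png",p[:,:,::-1]); np.save(f"{n}0.npy",d); print(camera_params(n))
E
```

```text
pics
{'time_s': 0.0, 'joints': array([ 8.67257241e+01,  2.20921637e+01,  3.79280137e-01, -2.77223853e-02,
       -6.84135708e+01, -1.48167607e+01]), 'joint_velocities': array([ 0.00576091,  0.05001258, -0.07313143, -0.0689138 , -0.03704894,
        0.01134372]), 'effort': array([-2.13512803e-04, -3.90663099e+01,  1.87399989e+01,  4.21966910e+00,
        1.09312581e-02, -1.93677215e-04]), 'tcp_pos': array([0.19387802, 0.59352096, 0.22144473]), 'ee_rot': array([[-9.50508914e-01, -5.75231925e-04, -3.10696756e-01],
       [ 3.10697261e-01, -2.17770346e-03, -9.50506428e-01],
       [-1.29843757e-04, -9.99997463e-01,  2.24864953e-03]]), 'wrist_force': array([-0.49321559,  0.76552719, -0.72683511]), 'moment': array([-0.01049521,  0.02923596, -0.07411032]), 'gripper_width': 0.9991197206170487}
0.0187
{'fx': 374.5183510312717, 'fy': 374.5183510312717, 'cx': 260.8935467281662, 'cy': 190.52770449861268, 'distortion': array([-0.10189021,  0.        ,  0.        ,  0.        ,  0.        ]), 'xyz': array([-0.27002566, -0.46349035,  0.6742346 ]), 'orientation': array([[ 0.52799121, -0.45177419,  0.71911429],
       [-0.84901676, -0.26096036,  0.45942381],
       [-0.01989549, -0.85311182, -0.52134863]])}
{'fx': 352.24274117453956, 'fy': 352.24274117453956, 'cx': 257.9416063115729, 'cy': 188.07869868602197, 'distortion': array([-0.0746726,  0.       ,  0.       ,  0.       ,  0.       ]), 'xyz': array([0.35392373, 0.01898255, 1.10386485]), 'orientation': array([[-0.01184682, -0.99499946,  0.09917522],
       [-0.99946721,  0.00876631, -0.03143957],
       [ 0.03041295, -0.09949484, -0.99457319]])}
```

View pics/scene0.png

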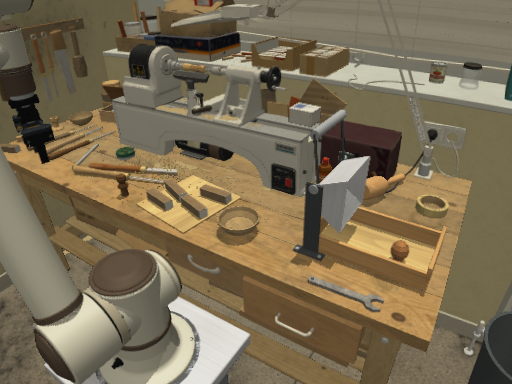

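View pics/top0.png

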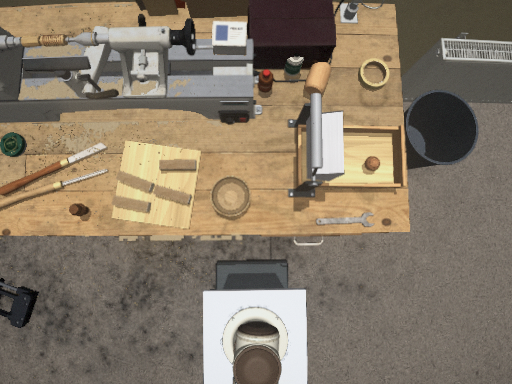

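```bash
cat > h.py <<'E'
from station import sense, capture, camera_params, r
import cv2,numpy as np
def ray(n,uv):
    c=camera_params(n);K=np.array([[c['fx'],0,c['cx']],[0,c['fy'],c['cy']],[0,0,1]])
    p=cv2.undistortPoints(np.array(uv,float).reshape(-1,1,2),K,c['distortion'])[:,0]
    return c['xyz'],np.c_[p,np.ones(len(p))]@c['orientation'].T
def plane(n,uv,z):
    o,d=ray(n,uv); return o+d*((z-o[2])/d[:,2])[:,None]
def cloud(n,dep):
    h,w=dep.shape;u,v=np.meshgrid(np.arange(w),np.arange(h))
    o,d=ray(n,np.c_[u.ravel(),v.ravel()]); P=o+d*dep.reshape(-1,1); P[dep.ravel()==0]=np.nan
    return P.reshape(h,w,3)
def snap(tag,n,crop=None,s=2):
    p,d=capture(n); np.save(f"{n}_{tag}.npy",d); cv2.imwrite(f"pics/{n}_{tag}_full.png",p[:,:,::-1])
    if crop: 
        a,b,c,e=crop; q=cv2.resize(p[b:e,a:c],None,fx=s,fy=s,interpolation=cv2.INTER_CUBIC); cv2.imwrite(f"pics/{n}_{tag}.png",q[:,:,::-1])
    return p,d
E
python3 - <<'E'
from h import *
np.set_printoptions(precision=4,suppress=True)
p=cv2.imread('pics/top0.png');d=np.load('top0.npy')
P=cloud('top',d)
for uv in [(157,150),(190,215),(250,215),(231,178),(231,212),(213,196),(249,196),(372,162),(316,95),(316,130),(316,165),(300,123),(302,192),(390,180),(330,170),(404,150),(330,120),(178,165),(130,205)]:
    print(uv,P[uv[1],uv[0]])
cv2.imwrite('pics/a.png',cv2.resize(p[135:235,105:205],None,fx=6,fy=6,interpolation=cv2.INTER_CUBIC))
cv2.imwrite('pics/b.png',cv2.resize(p[50:240,205:415],None,fx=3.5,fy=3.5,interpolation=cv2.INTER_CUBIC)[:600])
p=cv2.imread('pics/scene0.png')
cv2.imwrite('pics/c.png',cv2.resize(p[100:320,100:460],None,fx=2.2,fy=2.2,interpolation=cv2.INTER_CUBIC))
E
```

```text
(157, 150) [0.5863 0.301  0.0106]
(190, 215) [0.3813 0.196  0.0064]
(250, 215) [0.3795 0.01   0.004 ]
(231, 178) [0.4915 0.0669 0.0403]
(231, 212) [0.3887 0.0679 0.0283]
(213, 196) [0.4377 0.1222 0.0331]
(249, 196) [0.4357 0.0128 0.0462]
(372, 162) [ 0.5342 -0.3622  0.0648]
(316, 95) [ 0.6397 -0.1387  0.3437]
(316, 130) [ 0.5579 -0.1355  0.346 ]
(316, 165) [ 0.4794 -0.1332  0.3452]
(300, 123) [ 0.6589 -0.1462  0.053 ]
(302, 192) [ 0.4493 -0.1534  0.0115]
(390, 180) [ 0.4853 -0.439   0.0096]
(330, 170) [ 0.4872 -0.1945  0.2182]
(404, 150) [ 0.5843 -0.4941  0.0037]
(330, 120) [ 0.619  -0.1992  0.2186]
(178, 165) [0.5329 0.2283 0.0399]
(130, 205) [0.412  0.3723 0.0406]
```

View pics/a.png

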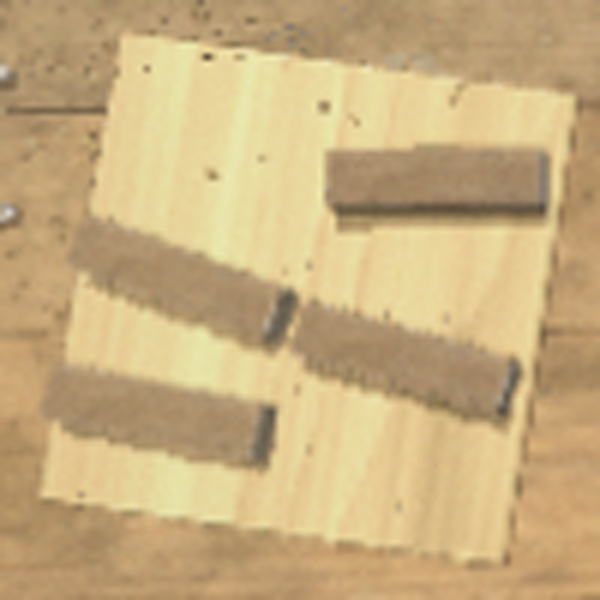

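View pics/b.png

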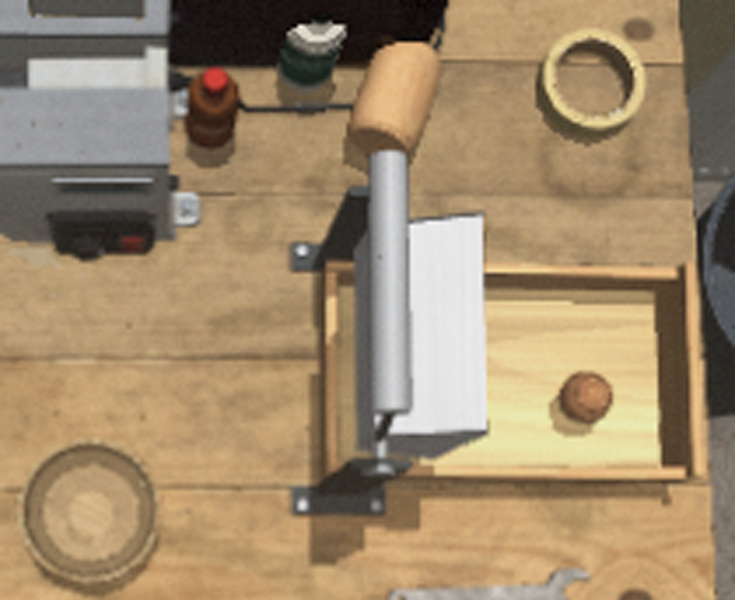

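View pics/c.png

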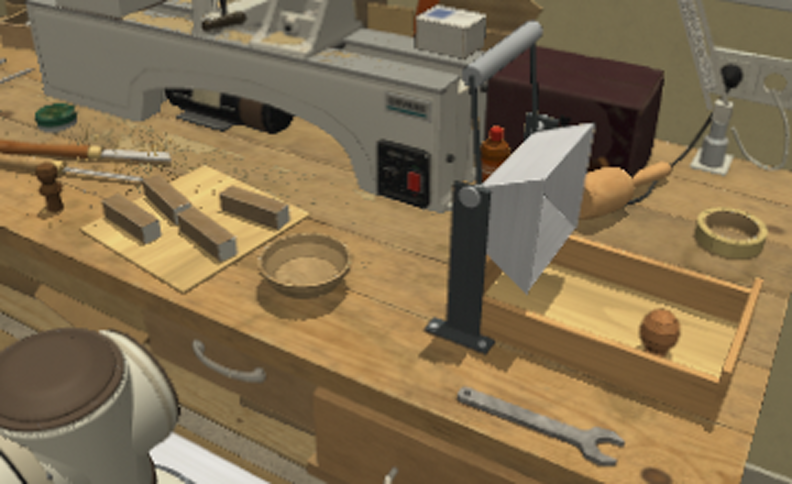

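```bash
cat > meas.py <<'E'
from h import *
np.set_printoptions(precision=4,suppress=True)
def offcuts(p,d,box=(95,130,210,235),zr=(0.028,0.05),verbose=True):
    P=cloud('top',d); a,b,c,e=box
    hsv=cv2.cvtColor(p,cv2.COLOR_RGB2HSV)
    m=np.zeros(d.shape,np.uint8); Z=P[:,:,2]
    m[b:e,a:c]=((Z>zr[0])&(Z<zr[1]))[b:e,a:c]
    m=cv2.morphologyEx(m,cv2.MORPH_OPEN,np.ones((3,3),np.uint8))
    n,l,st,ce=cv2.connectedComponentsWithStats(m,connectivity=4)
    out=[]
    for i in range(1,n):
        if st[i,4]<100: continue
        v,u=np.nonzero(l==i)
        X=plane('top',np.c_[u,v],0.036)[:,:2]
        rc=cv2.minAreaRect((X*1000).astype(np.float32)); bx=cv2.boxPoints(rc)
        e1=bx[1]-bx[0];e2=bx[2]-bx[1]; L=e1 if np.hypot(*e1)>np.hypot(*e2) else e2
        out.append((X.mean(0),np.array(rc[0])/1000,np.degrees(np.arctan2(L[1],L[0]))%180,rc[1],st[i,4]))
        if verbose: print(out[-1], 'z',np.median(Z[l==i]))
    return out
E
python3 - <<'E'
from meas import *
p=cv2.imread('pics/top0.png')[:,:,::-1].copy();d=np.load('top0.npy');P=cloud('top',d)
offcuts(p,d)
hsv=cv2.cvtColor(p,cv2.COLOR_RGB2HSV)
print(hsv[165,178],hsv[150,140],hsv[163,372],hsv[163,360])
# bar
Z=P[:,:,2];m=(Z>0.325)&(Z<0.37);m[:, :290]=0;m[:,330:]=0
v,u=np.nonzero(m);print(len(v),u.min(),u.max(),v.min(),v.max())
Q=P[m];X=plane('top',np.c_[u,v],0.332)
rc=cv2.minAreaRect((X[:,:2]*1000).astype(np.float32));print(rc,cv2.boxPoints(rc));print(np.median(Q,0),Q[:,2].max())
# bowl rim
m=(Z>0.036)&(Z<0.06);m2=np.zeros_like(m);m2[170:222,205:257]=1;m&=m2
v,u=np.nonzero(m);X=plane('top',np.c_[u,v],0.047)[:,:2]*1000
print('bowl',cv2.minEnclosingCircle(X.astype(np.float32)),X.mean(0))
# egg
m=(Z>0.03)&(Z<0.09);m2=np.zeros_like(m);m2[148:178,355:390]=1;m&=m2
v,u=np.nonzero(m);print('egg',P[m].mean(0),P[m][:,2].max(),u.mean(),v.mean(),plane('top',[[u.mean(),v.mean()]],0.036))
# board
m=((hsv[:,:,0]>15)&(hsv[:,:,1]>60)&(hsv[:,:,2]>170))
m2=np.zeros_like(m);m2[130:235,100:205]=1
mm=(m&m2).astype(np.uint8);mm=cv2.morphologyEx(mm,cv2.MORPH_OPEN,np.ones((3,3)))
v,u=np.nonzero(mm);X=plane('top',np.c_[u,v],0.006)[:,:2]*1000
print('board',cv2.minAreaRect(X.astype(np.float32)))
# tray walls z .05-.085
m=(Z>0.05)&(Z<0.1);m2=np.zeros_like(m);m2[115:200,340:415]=1;m&=m2
v,u=np.nonzero(m);o=(m*255).astype(np.uint8);cv2.imwrite('pics/m.png',cv2.resize(o[100:210,280:420],None,fx=4,fy=4))
E
```

```text
(array([0.5351, 0.2322]), array([0.5351, 0.2323]), np.float32(89.47499), (110.9857177734375, 27.9044132232666), np.int32(369)) z 0.0375526526642489
(array([0.4856, 0.3638]), array([0.4861, 0.3638]), np.float32(68.549644), (113.2998275756836, 30.674333572387695), np.int32(355)) z 0.037525411417157484
(array([0.4434, 0.2477]), array([0.4438, 0.2477]), np.float32(73.65473), (112.69124603271484, 29.97489356994629), np.int32(362)) z 0.03738639668904287
(array([0.4199, 0.3738]), array([0.42  , 0.3747]), np.float32(78.446594), (113.26607513427734, 30.274337768554688), np.int32(364)) z 0.037589203642310776
[ 16  94 168] [ 23  84 232] [ 13 129 184] [ 24  81 234]
873 310 321 93 169
((560.94677734375, -137.24978637695312), (25.4486026763916, 176.8406219482422), 88.13673400878906) [[ 472.1595 -147.0924]
 [ 648.9066 -152.8423]
 [ 649.7341 -127.4072]
 [ 472.9869 -121.6573]]
[ 0.5608 -0.1351  0.343 ] 0.3488038340380546
bowl ((437.080322265625, 70.87920379638672), 61.34782791137695) [439.3393  68.3319]
egg [ 0.5317 -0.3647  0.0567] 0.06957358263996993 371.9265536723164 163.27683615819208 [[ 0.5352 -0.3723  0.036 ]]
board ((488.32818603515625, 320.0281677246094), (332.136962890625, 334.6219787597656), 0.02900015376508236)
```

View pics/m.png

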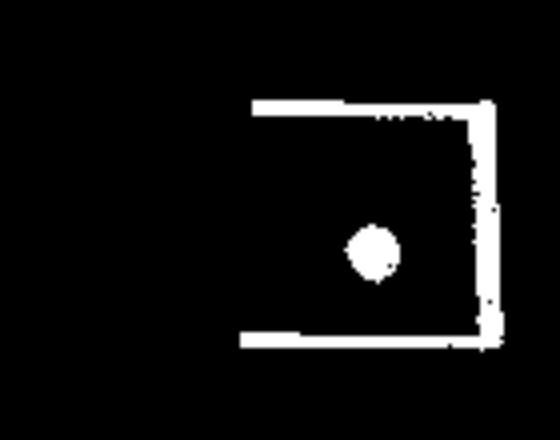

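```bash
cat > go.py <<'E'
import sys
from h import *
from scipy.spatial.transform import Rotation as Ro
def rel(x,y,z,psi,tilt=None):
    s=sense(); R=s['ee_rot']; a=np.radians(psi)
    zt=np.array([np.cos(a),np.sin(a),0]); yt=np.array([0,0,-1.]); T=np.c_[np.cross(yt,zt),yt,zt]
    d=R.T@(np.array([x,y,z])-s['tcp_pos']); w=Ro.from_matrix(R.T@T).as_rotvec()
    return s,d,w
if __name__=='__main__':
    s=sense();R=s['ee_rot'];psi=np.degrees(np.arctan2(R[1,2],R[0,2]))
    print('t %.1f'%s['time_s'],'tcp',np.round(s['tcp_pos'],4),'psi %.1f'%psi,'F',np.round(s['wrist_force'],1),'w %.3f'%s['gripper_width'],'j',np.round(s['joints'],0))
    for a in sys.argv[1:]:
        x,y,z,p=map(float,a.split(',')); _,d,w=rel(x,y,z,p)
        print(a,'->',' '.join('%.4f'%v for v in d),' ',' '.join('%.4f'%v for v in w),' rows %.1f / %.1f'%(np.linalg.norm(d)/.05,np.degrees(np.linalg.norm(w))/8.59))
E
python3 go.py 0.36,0.1,0.42,-108 0.535,-0.372,0.42,-108 0.535,-0.372,0.0175,-108
```

```text
t 0.1 tcp [0.1939 0.5936 0.2216] psi -108.1 F [ 0.5  0.3 -0.9] w 1.000 j [ 87.  22.   0.  -0. -68. -15.]
0.36,0.1,0.42,-108 -> -0.3113 -0.1976 0.4179   -0.0019 -0.0019 -0.0001  rows 11.1 / 0.0
0.535,-0.372,0.42,-108 -> -0.6243 -0.1968 0.8122   -0.0019 -0.0019 -0.0001  rows 20.9 / 0.0
0.535,-0.372,0.0175,-108 -> -0.6243 0.2057 0.8114   -0.0019 -0.0019 -0.0001  rows 20.9 / 0.0
```

Call:
move_arm(increments="-1 0 -0.15 0 0 0 0; -1 -0.05 -0.18 0.05 0 0 0; -1 -0.31 -0.20 0.42 0 0 0; -1 -0.31 -0.20 0.42 0 0 0; -1 -0.31 -0.20 0.42 0 0 0; -1 -0.31 -0.20 0.42 0 0 0; -1 -0.31 -0.20 0.42 0 0 0; -1 -0.31 -0.20 0.42 0 0 0")

```text
time_s: 0.9
tcp_pos: [0.2952, 0.2914, 0.3791]
ee_rot: [[-0.951, -0.0, -0.31], [0.31, -0.0, -0.951], [0.0, -1.0, 0.0]]
wrist_force: [1.5, 0.1, 0.5]
gripper_width: 1.002
```

```bash
python3 go.py 0.36,0.1,0.42,-108 0.535,-0.372,0.42,-108 0.535,-0.372,0.0175,-108
```

```text
t 0.9 tcp [0.2952 0.2914 0.3791] psi -108.1 F [1.5 0.1 0.5] w 1.002 j [ 67.  -4.  -9.  -0. -85.   5.]
0.36,0.1,0.42,-108 -> -0.1209 -0.0409 0.1619   -0.0003 -0.0009 0.0002  rows 4.1 / 0.0
0.535,-0.372,0.42,-108 -> -0.4336 -0.0409 0.5564   -0.0003 -0.0009 0.0002  rows 14.1 / 0.0
0.535,-0.372,0.0175,-108 -> -0.4337 0.3616 0.5563   -0.0003 -0.0009 0.0002  rows 15.9 / 0.0
```

Call:
move_arm(increments="-1 -0.12 -0.04 0.16 0 0 0; -1 -0.12 -0.04 0.16 0 0 0; -1 -0.12 -0.04 0.16 0 0 0; -1 -0.12 -0.04 0.16 0 0 0; -1 -0.43 -0.04 0.55 0 0 0; -1 -0.43 -0.04 0.55 0 0 0; -1 -0.43 -0.04 0.55 0 0 0; -1 -0.43 -0.04 0.55 0 0 0")

```text
time_s: 1.7
tcp_pos: [0.4279, -0.0817, 0.4184]
ee_rot: [[-0.951, 0.0, -0.311], [0.311, 0.0, -0.951], [-0.0, -1.0, -0.0]]
wrist_force: [1.7, 1.0, 0.5]
gripper_width: 1.0
```

```bash
python3 go.py 0.535,-0.372,0.42,-108 0.535,-0.372,0.0175,-108
```

```text
t 1.7 tcp [ 0.4279 -0.0817  0.4184] psi -108.1 F [1.7 1.  0.5] w 1.000 j [ 11.  -2.  -2.  -0. -90.  61.]
0.535,-0.372,0.42,-108 -> -0.1920 -0.0017 0.2426   0.0005 -0.0017 -0.0001  rows 6.2 / 0.0
0.535,-0.372,0.0175,-108 -> -0.1920 0.4008 0.2428   0.0005 -0.0017 -0.0001  rows 10.1 / 0.0
```

Call:
move_arm(increments="-1 -0.192 0 0.243 0 0 0; -1 -0.192 0 0.243 0 0 0; -1 -0.192 0 0.243 0 0 0; -1 -0.192 0 0.243 0 0 0; -1 -0.192 0 0.243 0 0 0; -1 -0.192 0 0.243 0 0 0; -1 -0.192 0 0.243 0 0 0; -1 -0.192 0 0.243 0 0 0")

```text
time_s: 2.5
tcp_pos: [0.5352, -0.3716, 0.4156]
ee_rot: [[-0.95, -0.004, -0.313], [0.313, 0.002, -0.95], [0.005, -1.0, -0.001]]
wrist_force: [-0.1, 0.6, 0.2]
gripper_width: 1.0
```

```bash
python3 go.py 0.535,-0.372,0.10,-108 0.535,-0.372,0.0175,-108
```

```text
t 2.5 tcp [ 0.5352 -0.3716  0.4156] psi -108.2 F [-0.1  0.6  0.2] w 1.000 j [-21.  22.  27.  -0. -95.  92.]
0.535,-0.372,0.10,-108 -> -0.0013 0.3156 0.0006   0.0006 -0.0041 0.0045  rows 6.3 / 0.0
0.535,-0.372,0.0175,-108 -> -0.0017 0.3981 0.0007   0.0006 -0.0041 0.0045  rows 8.0 / 0.0
```

Call:
move_arm(increments="-1 0 0.31 0 0 0 0; -1 0 0.31 0 0 0 0; -1 0 0.31 0 0 0 0; -1 0 0.31 0 0 0 0; -1 0 0.31 0 0 0 0; -1 0 0.31 0 0 0 0; -1 0 0.31 0 0 0 0; -1 0 0.31 0 0 0 0")

```text
time_s: 3.3
tcp_pos: [0.5345, -0.369, 0.1083]
ee_rot: [[-0.951, -0.002, -0.309], [0.309, 0.0, -0.951], [0.002, -1.0, 0.0]]
wrist_force: [-0.2, -1.3, 0.9]
gripper_width: 1.002
```

```bash
python3 - <<'E'
from h import *
snap('egg1','scene',(280,140,480,300),3.7)
snap('egg1','top',(280,100,420,220),4)
E
python3 go.py 0.535,-0.372,0.0175,-108
```

```text
t 3.4 tcp [ 0.537  -0.3706  0.112 ] psi -108.0 F [-0.2 -0.2  0.9] w 1.001 j [-20.  30.  -4.   0. -56.  92.]
0.535,-0.372,0.0175,-108 -> 0.0020 0.0945 0.0018   -0.0014 0.0000 -0.0057  rows 1.9 / 0.0
```

View pics/scene_egg1.png

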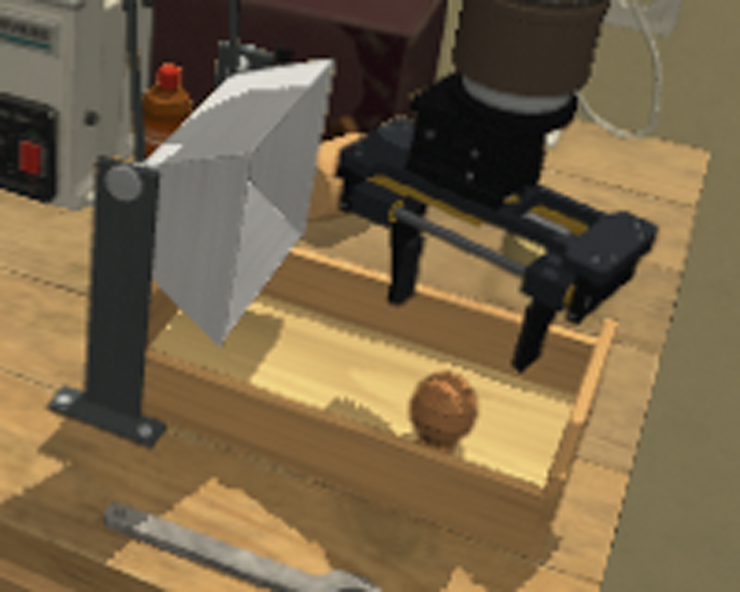

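View pics/top_egg1.png

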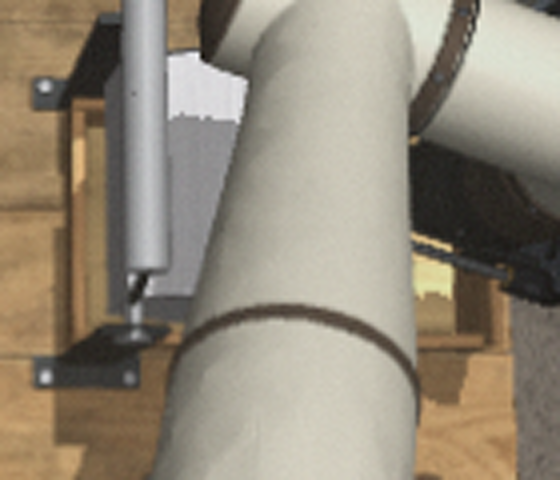

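```bash
python3 - <<'E'
from h import *
print(plane('scene',[[399.7,250.8]],0.036))
E
```

```text
[[ 0.53594186 -0.37135869  0.036     ]]
```

Two views agree on the egg: (0.536, -0.372). Lower and grip.

Call:
move_arm(increments="-1 0.002 0.045 0.002 0 0 0; -1 0.002 0.09 0.002 0 0 0; -1 0.002 0.094 0.002 0 0 0; -1 0.002 0.094 0.002 0 0 0; -1 0.002 0.094 0.002 0 0 0; 1 0.002 0.094 0.002 0 0 0; 1 0.002 0.094 0.002 0 0 0; 1 0.002 0.094 0.002 0 0 0")

```text
time_s: 4.2
tcp_pos: [0.5331, -0.3717, 0.0158]
ee_rot: [[-0.951, 0.002, -0.31], [0.31, -0.001, -0.951], [-0.002, -1.0, 0.0]]
wrist_force: [0.2, 0.5, -0.5]
gripper_width: 0.811
```

Call:
move_arm(increments="1 0 0 0 0 0 0; 1 0 0 0 0 0 0; 1 0 0 0 0 0 0; 1 0 0 0 0 0 0; 1 0 -0.02 0 0 0 0; 1 0 -0.04 0 0 0 0; 1 0 -0.06 0 0 0 0; 1 0 -0.08 0 0 0 0")

```text
time_s: 5.0
tcp_pos: [0.5322, -0.3714, 0.0949]
ee_rot: [[-0.951, -0.001, -0.311], [0.311, 0.0, -0.951], [0.001, -1.0, -0.0]]
wrist_force: [-0.1, -0.4, -0.9]
gripper_width: 0.502
```

```bash
python3 go.py 0.535,-0.372,0.40,-108 0.438,-0.100,0.40,-108  0.438,0.070,0.40,-108
```

```text
t 5.0 tcp [ 0.5322 -0.3714  0.0949] psi -108.1 F [-0.1 -0.4 -0.9] w 0.502 j [-21.  30.  -5.  -0. -54.  93.]
0.535,-0.372,0.40,-108 -> -0.0026 -0.3051 -0.0003   0.0001 -0.0017 0.0007  rows 6.1 / 0.0
0.438,-0.100,0.40,-108 -> 0.1741 -0.3049 -0.2287   0.0001 -0.0017 0.0007  rows 8.4 / 0.0
0.438,0.070,0.40,-108 -> 0.2269 -0.3049 -0.3903   0.0001 -0.0017 0.0007  rows 10.9 / 0.0
```

Call:
move_arm(increments="1 0 -0.05 0 0 0 0; 1 0 -0.1 0 0 0 0; 1 0 -0.15 0 0 0 0; 1 0 -0.2 0 0 0 0; 1 0 -0.25 0 0 0 0; 1 0 -0.3 0 0 0 0; 1 0 -0.31 0 0 0 0; 1 0.02 -0.31 -0.03 0 0 0")

```text
time_s: 5.8
tcp_pos: [0.524, -0.3388, 0.4049]
ee_rot: [[-0.949, 0.003, -0.314], [0.314, -0.001, -0.949], [-0.003, -1.0, 0.0]]
wrist_force: [0.4, 1.3, -1.7]
gripper_width: 0.503
```

Call:
move_arm(increments="1 0.02 0 -0.03 0 0 0; 1 0.04 0 -0.065 0 0 0; 1 0.06 0 -0.10 0 0 0; 1 0.08 0 -0.135 0 0 0; 1 0.1 0 -0.17 0 0 0; 1 0.12 0 -0.205 0 0 0; 1 0.14 0 -0.24 0 0 0; 1 0.16 0 -0.275 0 0 0")

```text
time_s: 6.6
tcp_pos: [0.4552, -0.0242, 0.404]
ee_rot: [[-0.95, -0.0, -0.311], [0.311, 0.0, -0.95], [0.001, -1.0, -0.0]]
wrist_force: [0.9, -0.3, -0.8]
gripper_width: 0.502
```

```bash
python3 go.py 0.438,0.070,0.40,-108 0.438,0.070,0.07,-108 0.438,0.070,0.03,-108
```

```text
t 6.6 tcp [ 0.4552 -0.0242  0.404 ] psi -108.1 F [ 0.9 -0.3 -0.8] w 0.502 j [ 17.   1.  -1.  -0. -88.  54.]
0.438,0.070,0.40,-108 -> 0.0456 0.0040 -0.0842   0.0000 -0.0019 0.0005  rows 1.9 / 0.0
0.438,0.070,0.07,-108 -> 0.0454 0.3340 -0.0842   0.0000 -0.0019 0.0005  rows 6.9 / 0.0
0.438,0.070,0.03,-108 -> 0.0454 0.3740 -0.0842   0.0000 -0.0019 0.0005  rows 7.7 / 0.0
```

Call:
move_arm(increments="1 0.03 0 -0.05 0 0 0; 1 0.045 0 -0.084 0 0 0; 1 0.045 0.05 -0.084 0 0 0; 1 0.045 0.1 -0.084 0 0 0; 1 0.045 0.15 -0.084 0 0 0; 1 0.045 0.2 -0.084 0 0 0; 1 0.045 0.25 -0.084 0 0 0; 1 0.045 0.29 -0.084 0 0 0")

```text
time_s: 7.4
tcp_pos: [0.4378, 0.0675, 0.1118]
ee_rot: [[-0.95, -0.002, -0.311], [0.311, -0.001, -0.95], [0.002, -1.0, 0.001]]
wrist_force: [0.9, 0.4, 0.4]
gripper_width: 0.502
```

```bash
python3 go.py 0.438,0.070,0.03,-108; python3 - <<'E'
from h import *
snap('egg2','scene',(180,120,340,280),3.7)
E
```

```text
t 7.4 tcp [0.4378 0.0675 0.1118] psi -108.1 F [0.9 0.4 0.4] w 0.502 j [ 30.  12. -33.  -0. -46.  42.]
0.438,0.070,0.03,-108 -> 0.0004 0.0818 -0.0026   -0.0015 -0.0019 0.0019  rows 1.6 / 0.0
```

View pics/scene_egg2.png

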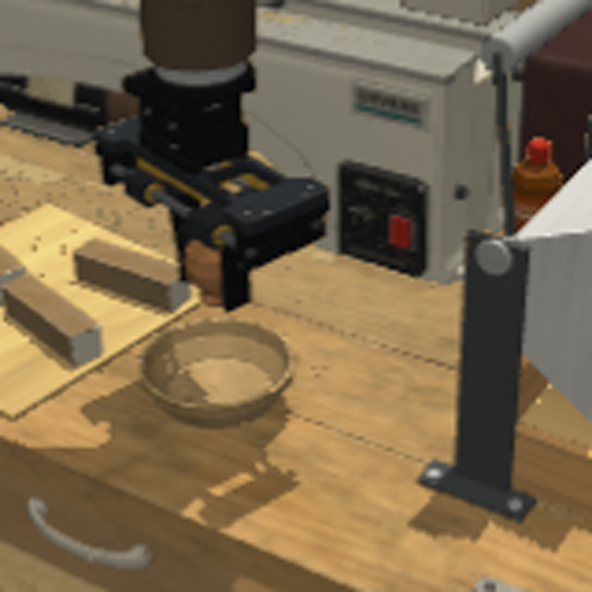

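Egg is held (scene px ~ (237,190)) above the bowl. Lower and release.

Call:
move_arm(increments="1 0 0.03 -0.002 0 0 0; 1 0 0.06 -0.002 0 0 0; 1 0 0.08 -0.002 0 0 0; 1 0 0.08 -0.002 0 0 0; 1 0 0.08 -0.002 0 0 0; -0.3 0 0.08 -0.002 0 0 0; -0.3 0 0.08 -0.002 0 0 0; -0.3 0 0.08 -0.002 0 0 0")

```text
time_s: 8.25
tcp_pos: [0.4407, 0.0704, 0.0355]
ee_rot: [[-0.951, 0.002, -0.31], [0.311, 0.001, -0.951], [-0.002, -1.0, -0.002]]
wrist_force: [-0.2, 0.3, 0.1]
gripper_width: 0.633
```

Call:
move_arm(increments="-0.3 0 -0.01 0 0 0 0; -0.3 0 -0.04 0 0 0 0; -0.3 0 -0.09 0 0 0 0; -0.3 0 -0.14 0 0 0 0; -0.3 0 -0.19 0 0 0 0; -0.3 0 -0.24 0 0 0 0; -0.3 0 -0.29 0 0 0 0; -0.3 0 -0.34 0 0 0 0")

```text
time_s: 9.05
tcp_pos: [0.4389, 0.0694, 0.3779]
ee_rot: [[-0.951, 0.002, -0.311], [0.311, 0.001, -0.951], [-0.001, -1.0, -0.002]]
wrist_force: [2.1, 0.6, 0.5]
gripper_width: 0.647
```

```bash
 python3 - <<'E'
from h import *
snap('egg3','scene',(180,120,340,280),3.7)
E
python3 go.py 0.45,-0.02,0.42,-182 0.5595,-0.168,0.40,-182
```

```text
t 9.1 tcp [0.4428 0.0696 0.3872] psi -108.1 F [2.9 0.8 7.9] w 0.646 j [ 30.  -1.  -5.   0. -84.  42.]
0.45,-0.02,0.42,-182 -> -0.0352 -0.0331 0.0827   0.0193 1.2903 -0.0078  rows 1.9 / 8.6
0.5595,-0.168,0.40,-182 -> -0.1848 -0.0116 0.1896   0.0193 1.2903 -0.0078  rows 5.3 / 8.6
```

View pics/scene_egg3.png

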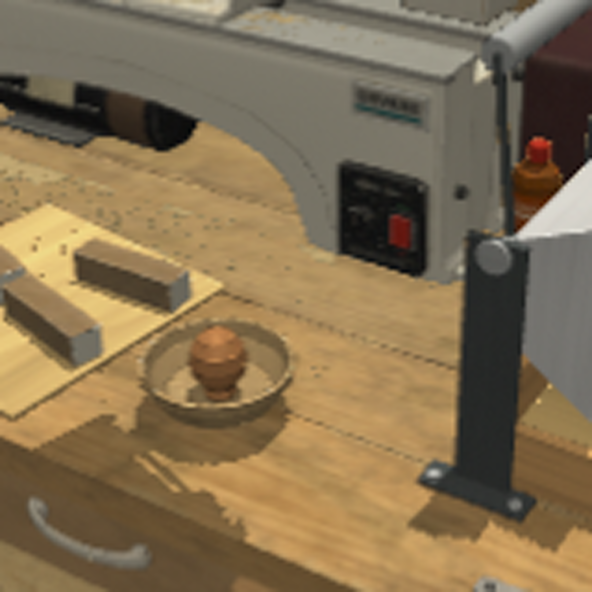

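```bash
 python3 - <<'E'
from h import *
np.set_printoptions(precision=3,suppress=True)
P=cloud('top',np.load('top0.npy'))
m=(P[:,:,2]>0.08)&(P[:,:,1]>-0.12)&(P[:,:,1]<0.15)&(P[:,:,0]<0.75)&(P[:,:,0]>0.3)
Q=P[m];print(Q.min(0),Q.max(0))
for a in np.arange(.6,.75,.02):
    s=Q[(Q[:,0]>a)&(Q[:,0]<a+.02)]
    if len(s):print(a,s.min(0),s.max(0))
E
```

```text
[ 0.67  -0.007  0.08 ] [0.75  0.15  0.398]
0.66 [0.67  0.014 0.08 ] [0.68  0.099 0.186]
0.68 [0.68  0.002 0.082] [0.7  0.15 0.21]
0.7000000000000001 [ 0.7   -0.007  0.085] [0.72  0.149 0.215]
0.7200000000000001 [0.72  0.003 0.201] [0.74  0.149 0.387]
0.7400000000000001 [0.74  0.003 0.202] [0.75  0.15  0.398]
```

Call:
move_arm(increments="1 -0.01 -0.03 0.03 0 0.15 0; 1 -0.02 -0.03 0.05 0 0.3 0; 1 -0.03 -0.033 0.07 0 0.45 0; 1 -0.035 -0.033 0.083 0 0.6 0; 1 -0.035 -0.033 0.083 0 0.75 0; 1 -0.035 -0.033 0.083 0 0.9 0; 1 -0.035 -0.033 0.083 0 1.05 0; 1 -0.035 -0.033 0.083 0 1.2 0")

```text
time_s: 9.9
tcp_pos: [0.4469, -0.02, 0.4081]
ee_rot: [[-0.049, 0.001, -0.999], [0.999, 0.0, -0.049], [0.0, -1.0, -0.001]]
wrist_force: [-0.4, -0.1, -0.6]
gripper_width: 0.037
```

```bash
python3 go.py 0.535,-0.18,0.42,-182 0.535,-0.18,0.315,-182
```

```text
t 9.9 tcp [ 0.4469 -0.02    0.4081] psi -177.2 F [-0.4 -0.1 -0.6] w 0.037 j [ 18.  -0.  -2.  -0. -88. -16.]
0.535,-0.18,0.42,-182 -> -0.1641 -0.0119 -0.0803   0.0007 0.0835 0.0003  rows 3.7 / 0.6
0.535,-0.18,0.315,-182 -> -0.1641 0.0931 -0.0802   0.0007 0.0835 0.0003  rows 4.1 / 0.6
```

Call:
move_arm(increments="1 -0.04 -0.012 -0.02 0 0.08 0; 1 -0.08 -0.012 -0.04 0 0.083 0; 1 -0.12 -0.012 -0.06 0 0.083 0; 1 -0.164 -0.012 -0.08 0 0.083 0; 1 -0.164 -0.012 -0.08 0 0.083 0; 1 -0.164 0.03 -0.08 0 0.083 0; 1 -0.164 0.07 -0.08 0 0.083 0; 1 -0.164 0.09 -0.08 0 0.083 0")

```text
time_s: 10.7
tcp_pos: [0.5342, -0.1785, 0.3142]
ee_rot: [[0.029, -0.005, -1.0], [1.0, 0.002, 0.029], [0.002, -1.0, 0.005]]
wrist_force: [0.2, 1.0, -0.2]
gripper_width: 0.005
```

```bash
python3 go.py  0.535,-0.17,0.315,-182; python3 - <<'E'
from h import *
snap('bar1','scene',(270,80,430,240),3.7)
E
```

```text
t 10.7 tcp [ 0.5342 -0.1785  0.3142] psi 178.4 F [ 0.2  1.  -0.2] w 0.005 j [ -2.  13.   1.  -0. -78.   0.]
0.535,-0.17,0.315,-182 -> 0.0085 -0.0008 -0.0005   -0.0052 0.0063 0.0016  rows 0.2 / 0.1
```

View pics/scene_bar1.png

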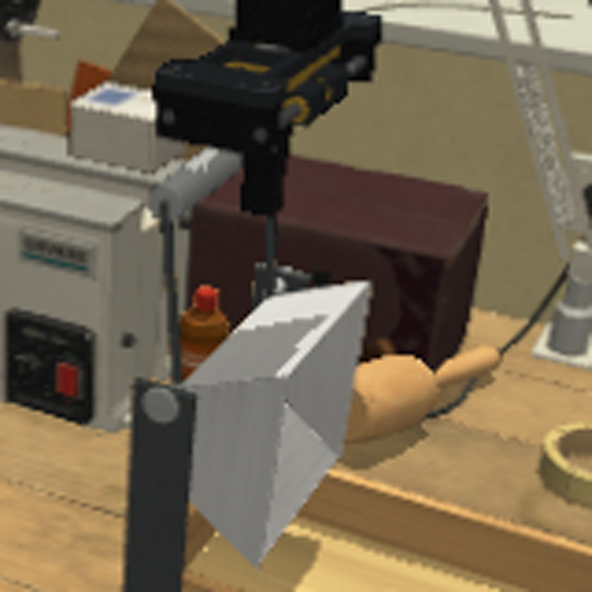

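Call:
move_arm(increments="1 0.018 0.002 0 0 0 0; 1 0.034 0.005 0 0 0 0; 1 0.052 0.01 0 0 0 0; 1 0.068 0.019 0 0 0 0; 1 0.083 0.028 0 0 0 0; 1 0.0955 0.04 0 0 0 0; 1 0.107 0.052 0 0 0 0; 1 0.116 0.067 0 0 0 0")

```text
time_s: 11.55
tcp_pos: [0.5398, -0.0619, 0.2499]
ee_rot: [[0.027, 0.001, -1.0], [1.0, 0.0, 0.027], [0.0, -1.0, -0.001]]
wrist_force: [-0.6, 0.2, 0.3]
gripper_width: 0.003
```

Call:
move_arm(increments="1 0.006 0.01 0 0 0 0; 1 0.011 0.02 0 0 0 0; 1 0.014 0.03 0 0 0 0; 1 0.014 0.03 0 0 0 0; 1 0.014 0.03 0 0 0 0")

```text
time_s: 12.05
tcp_pos: [0.5403, -0.0493, 0.2205]
ee_rot: [[0.028, 0.0, -1.0], [1.0, -0.0, 0.028], [-0.0, -1.0, -0.0]]
wrist_force: [-0.4, 0.5, 0.5]
gripper_width: 0.005
```

```bash
python3 go.py  0.535,-0.07,0.4,-182; python3 - <<'E'
from h import *
snap('bar2','scene',(270,80,430,240),3.7)
E
```

```text
t 12.1 tcp [ 0.5403 -0.0493  0.2205] psi 178.4 F [-0.4  0.5  0.5] w 0.005 j [ 12.  14. -11.   0. -65. -14.]
0.535,-0.07,0.4,-182 -> -0.0209 -0.1795 0.0047   0.0001 0.0069 -0.0004  rows 3.6 / 0.0
```

View pics/scene_bar2.png

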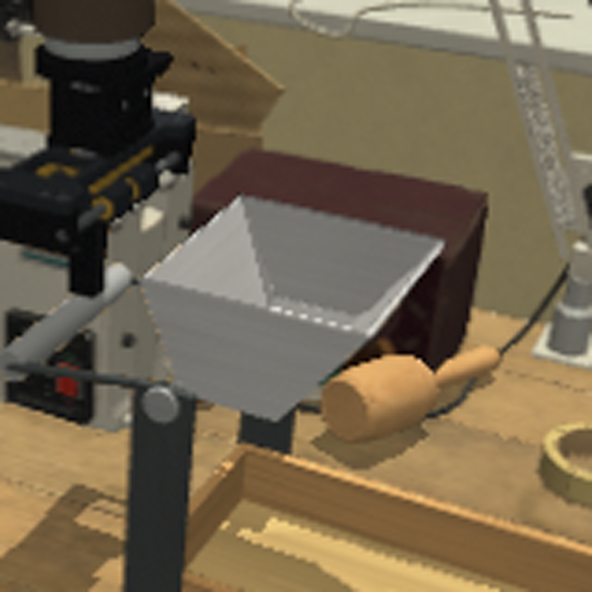

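Call:
move_arm(increments="-0.3 0 -0.05 0 0 0 0; -0.3 0 -0.1 0 0 0 0; -0.3 0 -0.15 0 0 0 0; -0.3 0.05 -0.17 0 0 0 0; -0.3 0.1 -0.17 0 0 0 0; -0.3 0.15 -0.17 0 0 0 0; -0.3 0.2 -0.17 0 0 0 0; -0.3 0.25 -0.17 0 0 0 0")

```text
time_s: 12.9
tcp_pos: [0.5469, 0.1988, 0.3917]
ee_rot: [[0.029, 0.002, -1.0], [1.0, 0.001, 0.029], [0.001, -1.0, -0.002]]
wrist_force: [1.5, -0.2, -0.7]
gripper_width: 0.618
```

```bash
python3 - <<'E'
from meas import *
p,d=snap('bk','top',(270,70,420,210),5)
P=cloud('top',d);Z=P[:,:,2]
m=np.zeros(d.shape,bool);m[100:185,300:365]=1
m&=(Z>0.262)&(Z<0.285)
v,u=np.nonzero(m);X=plane('top',np.c_[u,v],0.272)[:,:2]*1000
print('rim',cv2.minAreaRect(X.astype(np.float32)),len(X))
m=np.zeros(d.shape,bool);m[90:180,285:310]=1
m&=(Z>0.165)&(Z<0.215)
X=P[m];print(np.median(X,0),X.min(0),X.max(0))
offcuts(p,d)
E
python3 go.py  0.535,0.232,0.3,-180.5 0.535,0.232,0.016,-180.5
```

```text
rim ((559.4144897460938, -195.7303009033203), (150.286865234375, 171.8090057373047), 88.37788391113281) 660
[ 0.56   -0.1138  0.1976] [ 0.474  -0.1463  0.1667] [ 0.6674 -0.0805  0.2146]
(array([0.5348, 0.219 ]), array([0.535 , 0.2213]), np.float32(89.48428), (88.88705444335938, 27.89484214782715), np.int32(283)) z 0.03727137829327032
(array([0.4857, 0.3639]), array([0.4861, 0.3638]), np.float32(68.549644), (113.2998275756836, 30.674333572387695), np.int32(356)) z 0.03751725637936054
(array([0.4436, 0.2474]), array([0.4437, 0.2475]), np.float32(73.654724), (113.2697982788086, 29.97489356994629), np.int32(369)) z 0.03769674470940987
(array([0.4201, 0.3743]), array([0.42  , 0.3745]), np.float32(78.44659), (113.63224792480469, 30.274337768554688), np.int32(368)) z 0.03765037296060081
t 12.9 tcp [0.5473 0.2052 0.3898] psi 178.7 F [ 2.6  2.2 -0.3] w 0.631 j [ 36.  14.  13.  -0. -88. -38.]
0.535,0.232,0.3,-180.5 -> 0.0262 0.0899 0.0130   0.0011 -0.0144 0.0032  rows 1.9 / 0.1
0.535,0.232,0.016,-180.5 -> 0.0253 0.3739 0.0133   0.0011 -0.0144 0.0032  rows 7.5 / 0.1
```

View pics/top_bk.png

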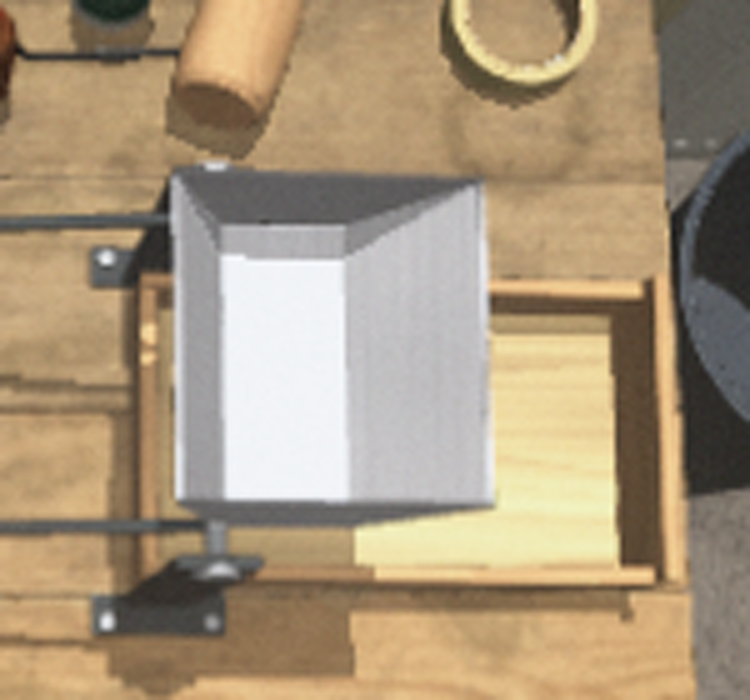

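```bash
python3 - <<'E'
from meas import *
print(plane('top',[[314.2,121],[314.6,169],[339.2,121],[339.8,169]],0.2))
E
```

```text
[[ 0.6218 -0.1612  0.2   ]
 [ 0.4928 -0.1583  0.2   ]
 [ 0.622  -0.2286  0.2   ]
 [ 0.4925 -0.2251  0.2   ]]
```

Call:
move_arm(increments="-0.3 0.025 0.05 0.013 0 -0.014 0; -0.3 0.025 0.1 0.013 0 -0.014 0; -0.3 0.025 0.15 0.013 0 -0.014 0; -0.3 0.025 0.2 0.013 0 -0.014 0; -0.3 0.025 0.25 0.013 0 -0.014 0; -0.3 0.025 0.3 0.013 0 -0.014 0; -0.3 0.025 0.3 0.013 0 -0.014 0; -0.3 0.025 0.3 0.013 0 -0.014 0")

```text
time_s: 13.75
tcp_pos: [0.5351, 0.2223, 0.0904]
ee_rot: [[0.014, -0.001, -1.0], [1.0, -0.002, 0.014], [-0.002, -1.0, 0.001]]
wrist_force: [0.4, -0.9, 0.0]
gripper_width: 0.649
```

```bash
python3 go.py  0.535,0.232,0.016,-180.5; python3 - <<'E'
from h import *
snap('oc1','scene',(130,130,290,290),3.7)
E
```

```text
t 13.8 tcp [0.5351 0.2223 0.0904] psi 179.2 F [ 0.4 -0.9  0. ] w 0.649 j [ 39.  25. -16.   0. -49. -39.]
0.535,0.232,0.016,-180.5 -> 0.0098 0.0744 0.0002   -0.0006 -0.0050 -0.0015  rows 1.5 / 0.0
```

View pics/scene_oc1.png

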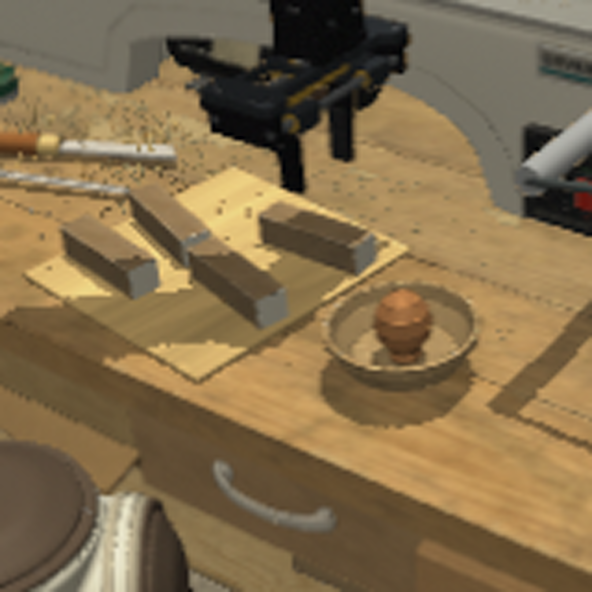

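Call:
move_arm(increments="-0.3 0.009 0.04 0 0 0 0; -0.3 0.009 0.074 0 0 0 0; -0.3 0.009 0.074 0 0 0 0; 1 0.009 0.074 0 0 0 0; 1 0.009 0.074 0 0 0 0; 1 0.009 0.074 0 0 0 0; 1 0.009 0.074 0 0 0 0; 1 0.009 0.06 0 0 0 0")

```text
time_s: 14.6
tcp_pos: [0.5338, 0.2309, 0.0299]
ee_rot: [[0.015, -0.002, -1.0], [1.0, -0.001, 0.015], [-0.001, -1.0, 0.002]]
wrist_force: [0.2, -1.3, -0.1]
gripper_width: 0.343
```

Call:
move_arm(increments="1 0 -0.04 0 0 0 0; 1 0 -0.09 0 0 0 0; 1 0 -0.14 0 0 0 0; 1 0 -0.19 0 0 0 0; 1 0 -0.24 0 0 0 0; 1 0 -0.29 0 0 0 0; 1 0 -0.33 0 0 0 0; 1 0 -0.33 0 0 0 0")

```text
time_s: 15.4
tcp_pos: [0.5367, 0.232, 0.3687]
ee_rot: [[0.014, 0.013, -1.0], [1.0, 0.007, 0.014], [0.007, -1.0, -0.013]]
wrist_force: [-0.1, 0.2, -0.1]
gripper_width: 0.342
```

```bash
python3 go.py  0.559,-0.177,0.37,-271.9 0.559,-0.177,0.228,-271.9
```

```text
t 15.4 tcp [0.5367 0.232  0.3687] psi 179.2 F [-0.1  0.2 -0.1] w 0.342 j [ 39.  14.   9.   0. -85. -40.]
0.559,-0.177,0.37,-271.9 -> -0.4087 -0.0040 -0.0280   0.0042 1.5901 0.0160  rows 8.2 / 10.6
0.559,-0.177,0.228,-271.9 -> -0.4097 0.1380 -0.0261   0.0042 1.5901 0.0160  rows 8.7 / 10.6
```

Call:
move_arm(increments="1 -0.04 0 0 0 0.15 0; 1 -0.08 0 0 0 0.3 0; 1 -0.12 0 0 0 0.45 0; 1 -0.16 0 -0.01 0 0.6 0; 1 -0.2 0 -0.01 0 0.75 0; 1 -0.24 0 -0.02 0 0.9 0; 1 -0.28 0 -0.02 0 1.05 0; 1 -0.32 0 -0.028 0 1.2 0")

```text
time_s: 16.2
tcp_pos: [0.5572, -0.0904, 0.3603]
ee_rot: [[0.939, -0.001, -0.344], [0.344, 0.0, 0.939], [-0.0, -1.0, 0.001]]
wrist_force: [0.8, 0.6, -0.5]
gripper_width: 0.344
```

```bash
python3 go.py  0.559,-0.177,0.37,-271.9
```

```text
t 16.2 tcp [ 0.5572 -0.0904  0.3603] psi 110.1 F [ 0.8  0.6 -0.5] w 0.344 j [  7.  12.   6.  -0. -84. -77.]
0.559,-0.177,0.37,-271.9 -> -0.0281 -0.0097 -0.0820   -0.0006 0.3839 -0.0006  rows 1.7 / 2.6
```

Call:
move_arm(increments="1 -0.015 0 -0.04 0 0.15 0; 1 -0.028 0 -0.082 0 0.3 0; 1 -0.028 0 -0.082 0 0.383 0; 1 -0.028 0 -0.082 0 0.383 0; 1 -0.028 0 -0.082 0 0.383 0; 1 -0.028 0.03 -0.082 0 0.383 0; 1 -0.028 0.06 -0.082 0 0.383 0; 1 -0.028 0.06 -0.082 0 0.383 0")

```text
time_s: 17.0
tcp_pos: [0.5583, -0.1736, 0.296]
ee_rot: [[1.0, -0.009, 0.024], [-0.024, 0.002, 1.0], [-0.009, -1.0, 0.002]]
wrist_force: [0.6, -0.1, -1.4]
gripper_width: 0.341
```

```bash
python3 go.py  0.559,-0.177,0.228,-271.9; python3 - <<'E'
from h import *
snap('pl1','scene',(270,80,430,240),3.7)
E
```

```text
t 17.0 tcp [ 0.5583 -0.1736  0.296 ] psi 88.6 F [ 0.6 -0.1 -1.4] w 0.341 j [ -1.  16.   2.  -0. -77. -90.]
0.559,-0.177,0.228,-271.9 -> 0.0014 0.0680 -0.0036   -0.0021 0.0096 -0.0094  rows 1.4 / 0.1
```

View pics/scene_pl1.png

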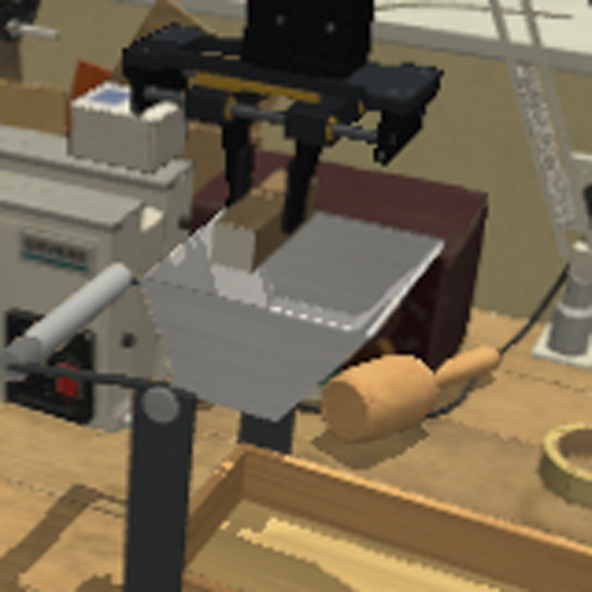

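Call:
move_arm(increments="1 0.001 0.03 -0.003 0 0 0; 1 0.001 0.06 -0.004 0 0 0; 1 0.001 0.066 -0.004 0 0 0; 1 0.001 0.066 -0.004 0 0 0; 0.15 0.001 0.064 -0.004 0 0 0; 0.15 0.001 0.064 -0.004 0 0 0; 0.15 0.001 0.03 -0.004 0 0 0; 0.15 0.001 -0.02 -0.004 0 0 0")

```text
time_s: 17.85
tcp_pos: [0.5605, -0.1792, 0.3201]
ee_rot: [[1.0, -0.005, 0.026], [-0.026, 0.001, 1.0], [-0.005, -1.0, 0.0]]
wrist_force: [2.1, -0.5, 0.3]
gripper_width: 0.421
```

Call:
move_arm(increments="-0.3 0 -0.04 0 0 -0.15 0; -0.3 0 -0.08 -0.04 0 -0.3 0; -0.3 0 -0.08 0.05 0 -0.45 0; -0.3 0 -0.08 0.1 0 -0.6 0; -0.3 0 -0.08 0.15 0 -0.75 0; -0.3 0 -0.08 0.2 0 -0.9 0; -0.3 0 -0.08 0.25 0 -1.05 0; -0.3 0 -0.08 0.3 0 -1.2 0")

```text
time_s: 18.65
tcp_pos: [0.5684, 0.0868, 0.4027]
ee_rot: [[0.381, 0.004, -0.925], [0.925, 0.001, 0.381], [0.002, -1.0, -0.003]]
wrist_force: [1.2, 0.1, 0.2]
gripper_width: 0.646
```

```bash
python3 go.py  0.4438,0.2477,0.3,-196.3; python3 - <<'E'
from meas import *
snap('pl2','scene',(270,80,430,240),3.7)
p,d=snap('pl2','top',(270,70,420,210),4)
offcuts(p,d)
E
```

```text
t 18.6 tcp [0.5684 0.0868 0.4027] psi 157.6 F [1.2 0.1 0.2] w 0.646 j [ 25.  13.  13.   0. -90. -47.]
0.4438,0.2477,0.3,-196.3 -> 0.1010 0.1024 0.1768   0.0033 -0.1062 0.0022  rows 4.6 / 0.7
(array([0.4757, 0.3348]), array([0.4759, 0.3384]), np.float32(67.090904), (57.61481857299805, 30.083114624023438), np.int32(155)) z 0.037821669946491276
(array([0.4433, 0.2474]), array([0.4438, 0.2479]), np.float32(73.65472), (112.39701080322266, 29.97489356994629), np.int32(354)) z 0.03763228876424496
```

View pics/top_pl2.png

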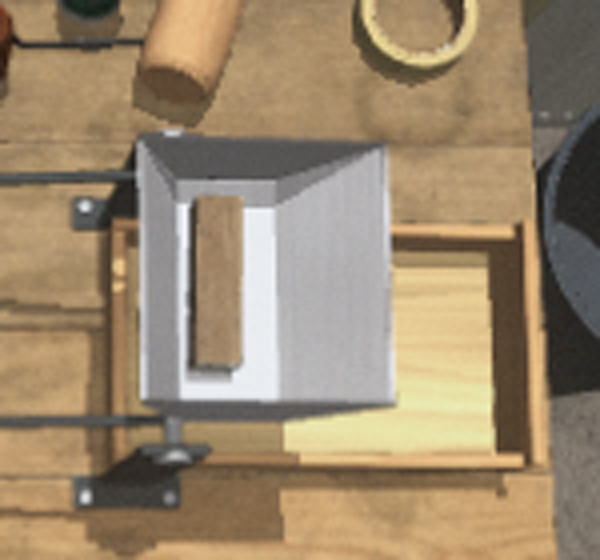

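```bash
python3 - <<'E'
from meas import *
print(plane('top',[[317.6,141],[330.3,141]],0.23))
E
```

```text
[[ 0.5604 -0.1623  0.23  ]
 [ 0.5604 -0.1951  0.23  ]]
```

Call:
move_arm(increments="-0.3 0.025 0.02 0.044 0 -0.1 0; -0.3 0.05 0.04 0.088 0 -0.106 0; -0.3 0.075 0.06 0.132 0 -0.106 0; -0.3 0.101 0.1 0.177 0 -0.106 0; -0.3 0.101 0.15 0.177 0 -0.106 0; -0.3 0.101 0.2 0.177 0 -0.106 0; -0.3 0.101 0.25 0.177 0 -0.106 0; -0.3 0.101 0.30 0.177 0 -0.106 0")

```text
time_s: 19.55
tcp_pos: [0.4452, 0.2474, 0.1202]
ee_rot: [[0.286, 0.004, -0.958], [0.958, 0.003, 0.286], [0.004, -1.0, -0.003]]
wrist_force: [0.5, 0.3, -0.1]
gripper_width: 0.649
```

```bash
python3 go.py  0.4438,0.2475,0.016,-196.3; python3 - <<'E'
from h import *
snap('oc2','scene',(130,130,290,290),3.7)
E
```

```text
t 19.6 tcp [0.4452 0.2474 0.1202] psi 163.4 F [ 0.5  0.3 -0.1] w 0.649 j [ 47.  17. -24.   0. -49. -64.]
0.4438,0.2475,0.016,-196.3 -> -0.0008 0.1042 0.0017   0.0027 -0.0057 0.0042  rows 2.1 / 0.1
```

View pics/scene_oc2.png

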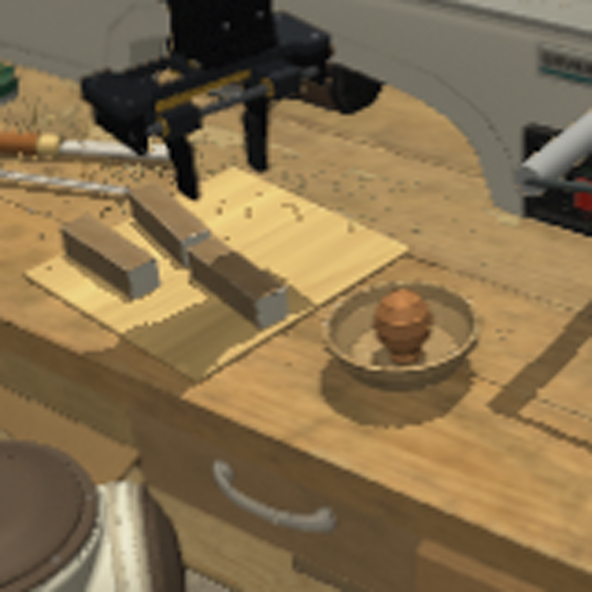

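Call:
move_arm(increments="-0.3 -0.001 0.05 0.002 0 0 0; -0.3 -0.001 0.095 0.002 0 0 0; -0.3 -0.001 0.1 0.002 0 0 0; -0.3 -0.001 0.1 0.002 0 0 0; 1 -0.001 0.1 0.002 0 0 0; 1 -0.001 0.1 0.002 0 0 0; 1 -0.001 0.1 0.002 0 0 0; 1 -0.001 0.1 0.002 0 0 0")

```text
time_s: 20.4
tcp_pos: [0.4428, 0.2466, 0.0211]
ee_rot: [[0.287, 0.002, -0.958], [0.958, 0.002, 0.287], [0.002, -1.0, -0.001]]
wrist_force: [-0.0, 0.1, -0.3]
gripper_width: 0.373
```

Call:
move_arm(increments="1 0 -0.03 0 0 0 0; 1 0 -0.08 0 0 0 0; 1 0 -0.13 0 0 0 0; 1 0 -0.18 0 0 0 0; 1 0 -0.23 0 0 0 0; 1 0 -0.28 0 0 0 0; 1 0 -0.33 0 0 0 0; 1 0 -0.34 0 0 0 0")

```text
time_s: 21.2
tcp_pos: [0.4439, 0.2468, 0.3672]
ee_rot: [[0.287, 0.011, -0.958], [0.958, 0.008, 0.287], [0.011, -1.0, -0.008]]
wrist_force: [0.4, 0.7, -1.0]
gripper_width: 0.342
```

```bash
python3 go.py  0.559,-0.213,0.37,-271.9
```

```text
t 21.2 tcp [0.4439 0.2468 0.3672] psi 163.3 F [ 0.4  0.7 -1. ] w 0.342 j [ 48.   6.  -1.   0. -83. -64.]
0.559,-0.213,0.37,-271.9 -> -0.4075 -0.0053 -0.2421   -0.0002 1.3133 0.0143  rows 9.5 / 8.8
```

Call:
move_arm(increments="1 -0.04 0 -0.02 0 0.14 0; 1 -0.08 0 -0.04 0 0.28 0; 1 -0.12 0 -0.065 0 0.42 0; 1 -0.16 0 -0.09 0 0.56 0; 1 -0.2 0 -0.115 0 0.7 0; 1 -0.24 0 -0.14 0 0.84 0; 1 -0.28 0 -0.165 0 0.98 0; 1 -0.32 0 -0.19 0 1.12 0")

```text
time_s: 22.0
tcp_pos: [0.532, -0.1167, 0.3593]
ee_rot: [[0.988, -0.001, -0.153], [0.153, 0.001, 0.988], [-0.001, -1.0, 0.001]]
wrist_force: [1.1, 0.2, -0.4]
gripper_width: 0.338
```

```bash
python3 go.py  0.559,-0.213,0.37,-271.9
```

```text
t 22.0 tcp [ 0.532  -0.1167  0.3593] psi 98.8 F [ 1.1  0.2 -0.4] w 0.338 j [  5.  10.   4.  -0. -83. -86.]
0.559,-0.213,0.37,-271.9 -> 0.0119 -0.0108 -0.0992   -0.0006 0.1872 -0.0008  rows 2.0 / 1.2
```

Call:
move_arm(increments="1 0.006 0 -0.045 0 0.1 0; 1 0.012 0 -0.09 0 0.187 0; 1 0.012 0 -0.099 0 0.187 0; 1 0.012 0 -0.099 0 0.187 0; 1 0.012 0.04 -0.099 0 0.187 0; 1 0.012 0.07 -0.099 0 0.187 0; 1 0.012 0.07 -0.099 0 0.187 0; 1 0.012 0.07 -0.099 0 0.187 0")

```text
time_s: 22.8
tcp_pos: [0.5601, -0.2098, 0.2909]
ee_rot: [[1.0, 0.0, 0.025], [-0.025, -0.001, 1.0], [0.0, -1.0, -0.001]]
wrist_force: [0.7, -0.5, -0.4]
gripper_width: 0.342
```

```bash
python3 go.py  0.559,-0.213,0.236,-271.9
```

```text
t 22.8 tcp [ 0.5601 -0.2098  0.2909] psi 88.6 F [ 0.7 -0.5 -0.4] w 0.342 j [ -5.  17.   3.   0. -76. -86.]
0.559,-0.213,0.236,-271.9 -> -0.0011 0.0549 -0.0031   0.0009 0.0082 0.0004  rows 1.1 / 0.1
```

Call:
move_arm(increments="1 -0.001 0.03 -0.003 0 0 0; 1 -0.001 0.053 -0.003 0 0 0; 1 -0.001 0.053 -0.003 0 0 0; 1 -0.001 0.053 -0.003 0 0 0; 0.1 -0.001 0.05 -0.003 0 0 0; 0.1 -0.001 0.045 -0.003 0 0 0; 0.1 -0.001 0.0 -0.003 0 0 0; 0.1 -0.001 -0.05 -0.003 0 0 0")

```text
time_s: 23.6
tcp_pos: [0.5584, -0.2137, 0.3412]
ee_rot: [[1.0, -0.002, 0.027], [-0.027, -0.0, 1.0], [-0.002, -1.0, -0.0]]
wrist_force: [1.6, -0.3, 1.1]
gripper_width: 0.445
```

Call:
move_arm(increments="-0.3 0 -0.05 0 0 0 0; -0.3 0 -0.08 0.04 0 -0.15 0; -0.3 0 -0.08 0.09 0 -0.3 0; -0.3 0 -0.08 0.14 0 -0.45 0; -0.3 0 -0.08 0.19 0 -0.6 0; -0.3 0 -0.08 0.24 0 -0.75 0; -0.3 0 -0.08 0.29 0 -0.9 0; -0.3 0 -0.08 0.34 0 -1.05 0")

```text
time_s: 24.4
tcp_pos: [0.5679, 0.128, 0.4222]
ee_rot: [[0.516, 0.004, -0.857], [0.857, 0.001, 0.516], [0.003, -1.0, -0.003]]
wrist_force: [0.5, 0.3, -0.2]
gripper_width: 0.649
```

```bash
python3 go.py  0.486,0.3638,0.3,-201.5; python3 - <<'E'
from meas import *
snap('pl3','scene',(270,80,430,240),3.7)
p,d=snap('pl3','top',(270,70,420,210),4)
offcuts(p,d)
E
```

```text
t 24.4 tcp [0.5679 0.128  0.4222] psi 149.0 F [ 0.5  0.3 -0.2] w 0.649 j [ 29.  14.  17.   0. -92. -60.]
0.486,0.3638,0.3,-201.5 -> 0.1595 0.1222 0.1921   0.0028 -0.1664 0.0027  rows 5.6 / 1.1
(array([0.4863, 0.3655]), array([0.4863, 0.3644]), np.float32(68.54967), (112.1281967163086, 30.674333572387695), np.int32(347)) z 0.0374264439997003
(array([0.4198, 0.3701]), array([0.4199, 0.374 ]), np.float32(78.33796), (112.70745849609375, 30.161361694335938), np.int32(333)) z 0.03766405942373341
```

View pics/scene_pl3.png

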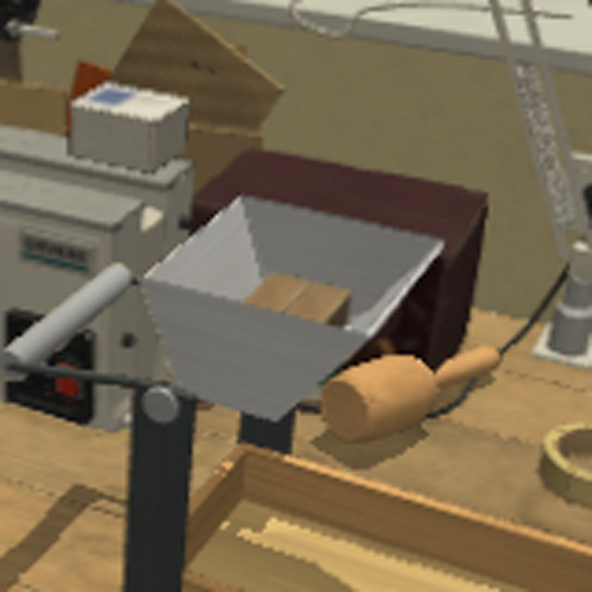

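View pics/top_pl3.png

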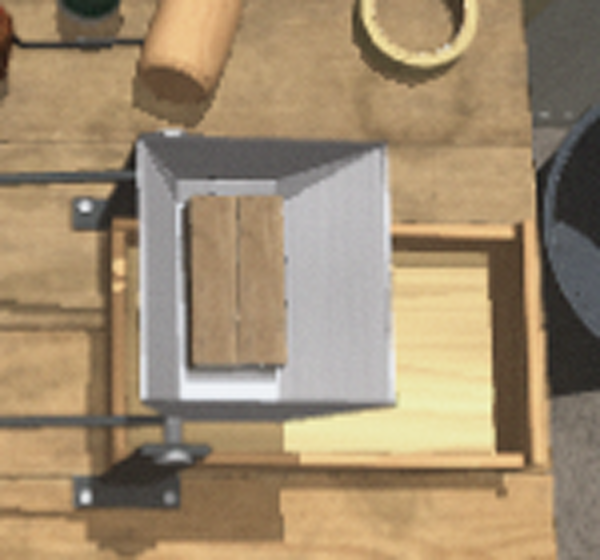

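Call:
move_arm(increments="-0.3 0.03 0.02 0.036 0 -0.1 0; -0.3 0.06 0.04 0.072 0 -0.166 0; -0.3 0.09 0.06 0.108 0 -0.166 0; -0.3 0.12 0.08 0.144 0 -0.166 0; -0.3 0.16 0.122 0.192 0 -0.166 0; -0.3 0.16 0.17 0.192 0 -0.166 0; -0.3 0.16 0.22 0.192 0 -0.166 0; -0.3 0.16 0.27 0.192 0 -0.166 0")

```text
time_s: 25.3
tcp_pos: [0.4882, 0.3638, 0.1677]
ee_rot: [[0.372, 0.003, -0.928], [0.928, 0.003, 0.372], [0.004, -1.0, -0.002]]
wrist_force: [0.5, 0.6, -0.9]
gripper_width: 0.652
```

```bash
python3 go.py  0.4863,0.364,0.02,-201.5; python3 - <<'E'
from h import *
snap('oc3','scene',(130,130,290,290),3.7)
E
```

```text
t 25.3 tcp [0.4882 0.3638 0.1677] psi 158.2 F [ 0.5  0.6 -0.9] w 0.652 j [ 52.  23.  -7.   0. -60. -74.]
0.4863,0.364,0.02,-201.5 -> -0.0011 0.1477 0.0021   0.0018 -0.0055 0.0040  rows 3.0 / 0.0
```

View pics/scene_oc3.png

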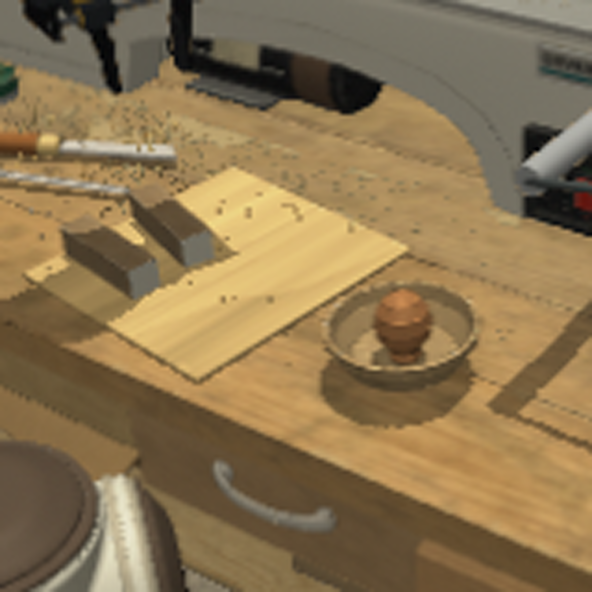

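Call:
move_arm(increments="-0.3 -0.001 0.05 0.002 0 0 0; -0.3 -0.001 0.1 0.002 0 0 0; -0.3 -0.001 0.135 0.002 0 0 0; -0.3 -0.001 0.147 0.002 0 0 0; -0.3 -0.001 0.147 0.002 0 0 0; 1 -0.001 0.147 0.002 0 0 0; 1 -0.001 0.147 0.002 0 0 0; 1 -0.001 0.147 0.002 0 0 0")

```text
time_s: 26.15
tcp_pos: [0.4865, 0.3632, 0.0225]
ee_rot: [[0.373, 0.003, -0.928], [0.928, 0.003, 0.373], [0.004, -1.0, -0.001]]
wrist_force: [-0.6, -0.2, 0.3]
gripper_width: 0.458
```

Call:
move_arm(increments="1 0 0 0 0 0 0; 1 0 0 0 0 0 0; 1 0 -0.04 0 0 0 0; 1 0 -0.09 0 0 0 0; 1 0 -0.14 0 0 0 0; 1 0 -0.19 0 0 0 0; 1 0 -0.24 0 0 0 0; 1 0 -0.29 0 0 0 0")

```text
time_s: 26.95
tcp_pos: [0.485, 0.3616, 0.3125]
ee_rot: [[0.373, -0.0, -0.928], [0.928, 0.0, 0.373], [0.0, -1.0, 0.0]]
wrist_force: [0.3, 0.6, 0.1]
gripper_width: 0.342
```

```bash
python3 go.py  0.559,-0.208,0.37,-271.9
```

```text
t 26.9 tcp [0.485  0.3616 0.3125] psi 158.1 F [0.3 0.6 0.1] w 0.342 j [ 52.  17.   6.  -0. -79. -74.]
0.559,-0.208,0.37,-271.9 -> -0.5010 -0.0577 -0.2810   -0.0003 1.2220 0.0000  rows 11.5 / 8.2
```

Call:
move_arm(increments="1 -0.04 -0.02 -0.022 0 0.1 0; 1 -0.08 -0.04 -0.045 0 0.2 0; 1 -0.12 -0.06 -0.067 0 0.33 0; 1 -0.16 -0.06 -0.09 0 0.46 0; 1 -0.2 -0.06 -0.112 0 0.6 0; 1 -0.24 -0.06 -0.135 0 0.74 0; 1 -0.28 -0.06 -0.157 0 0.88 0; 1 -0.32 -0.06 -0.18 0 1.02 0")

```text
time_s: 27.75
tcp_pos: [0.5328, -0.0037, 0.3703]
ee_rot: [[0.987, -0.0, -0.163], [0.163, 0.0, 0.987], [-0.0, -1.0, 0.0]]
wrist_force: [0.8, 0.5, -0.4]
gripper_width: 0.339
```

```bash
python3 go.py  0.559,-0.208,0.37,-271.9
```

```text
t 27.8 tcp [ 0.5328 -0.0037  0.3703] psi 99.4 F [ 0.8  0.5 -0.4] w 0.339 j [ 17.   9.   3.  -0. -84. -98.]
0.559,-0.208,0.37,-271.9 -> -0.0074 0.0002 -0.2059   -0.0003 0.1966 -0.0000  rows 4.1 / 1.3
```

Call:
move_arm(increments="1 0 0 -0.045 0 0.05 0; 1 0 0 -0.09 0 0.1 0; 1 -0.005 0 -0.135 0 0.15 0; 1 -0.007 0 -0.18 0 0.196 0; 1 -0.007 0 -0.206 0 0.196 0; 1 -0.007 0.01 -0.206 0 0.196 0; 1 -0.007 0.05 -0.206 0 0.196 0; 1 -0.007 0.05 -0.206 0 0.196 0")

```text
time_s: 28.55
tcp_pos: [0.5577, -0.2045, 0.3137]
ee_rot: [[1.0, -0.013, 0.028], [-0.028, 0.005, 1.0], [-0.013, -1.0, 0.004]]
wrist_force: [-0.7, -0.2, -1.1]
gripper_width: 0.338
```

```bash
python3 go.py  0.559,-0.208,0.251,-271.9
```

```text
t 28.6 tcp [ 0.5577 -0.2045  0.3137] psi 88.4 F [-0.7 -0.2 -1.1] w 0.338 j [ -5.  17.   6.  -0. -80. -87.]
0.559,-0.208,0.251,-271.9 -> 0.0023 0.0627 -0.0037   -0.0042 0.0054 -0.0130  rows 1.3 / 0.1
```

Call:
move_arm(increments="1 0.001 0.03 -0.004 0 0 0; 1 0.001 0.06 -0.004 0 0 0; 1 0.001 0.061 -0.004 0 0 0; 1 0.001 0.061 -0.004 0 0 0; 0.1 0.001 0.06 -0.004 0 0 0; 0.1 0.001 0.03 -0.004 0 0 0; 0.1 0.001 -0.02 -0.004 0 0 0; 0.1 0.001 -0.07 -0.004 0 0 0")

```text
time_s: 29.35
tcp_pos: [0.5617, -0.2103, 0.3943]
ee_rot: [[1.0, 0.003, 0.027], [-0.027, -0.001, 1.0], [0.003, -1.0, -0.001]]
wrist_force: [0.9, -0.0, 1.0]
gripper_width: 0.444
```

Call:
move_arm(increments="-0.3 0 -0.05 0 0 0 0; -0.3 0 -0.06 0.04 0 -0.15 0; -0.3 0 -0.06 0.09 0 -0.3 0; -0.3 0 -0.06 0.14 0 -0.45 0; -0.3 0 -0.06 0.19 0 -0.6 0; -0.3 0 -0.06 0.24 0 -0.75 0; -0.3 0 -0.06 0.29 0 -0.9 0; -0.3 0 -0.06 0.34 0 -1.05 0")

```text
time_s: 30.15
tcp_pos: [0.5708, 0.1316, 0.4535]
ee_rot: [[0.515, 0.005, -0.857], [0.857, 0.002, 0.515], [0.004, -1.0, -0.003]]
wrist_force: [1.0, -0.7, -0.6]
gripper_width: 0.652
```

```bash
python3 go.py  0.42,0.3742,0.3,-191.6; python3 - <<'E'
from meas import *
snap('pl4','scene',(270,80,430,240),3.7)
p,d=snap('pl4','top',(270,70,420,210),4)
offcuts(p,d)
E
```

```text
t 30.1 tcp [0.5708 0.1316 0.4535] psi 149.0 F [ 1.  -0.7 -0.6] w 0.652 j [ 29.  15.  22.   0. -97. -60.]
0.42,0.3742,0.3,-191.6 -> 0.1296 0.1531 0.2548   0.0041 -0.3390 0.0034  rows 6.5 / 2.3
(array([0.4202, 0.3742]), array([0.42  , 0.3747]), np.float32(78.43804), (113.26829528808594, 30.262042999267578), np.int32(364)) z 0.03751546487368551
```

View pics/scene_pl4.png

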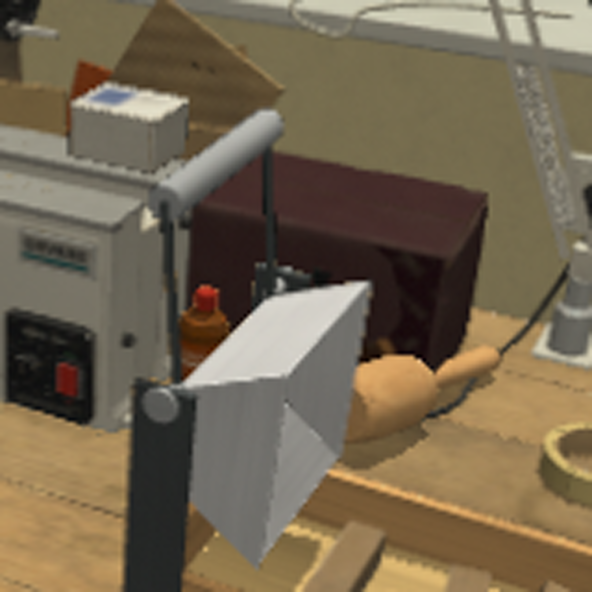

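View pics/top_pl4.png

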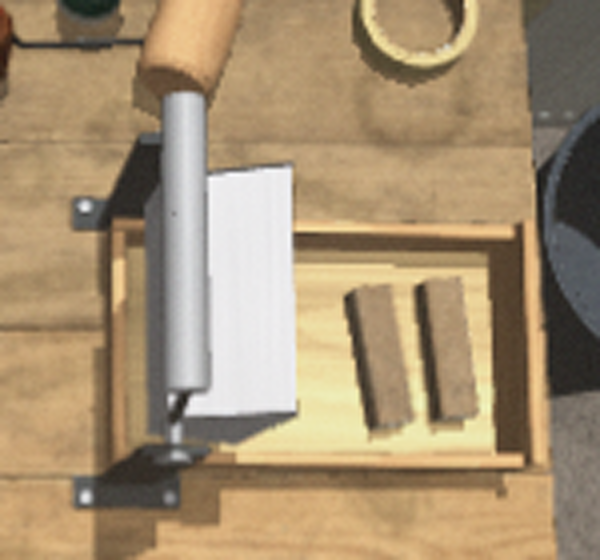

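```bash
python3 go.py 0.535,-0.18,0.43,-182
```

```text
t 30.2 tcp [0.571  0.135  0.4515] psi 149.1 F [-0.  -0.5 -0.5] w 0.650 j [ 29.  15.  22.  -0. -97. -60.]
0.535,-0.18,0.43,-182 -> -0.2889 0.0208 -0.1307   0.0017 -0.5039 0.0026  rows 6.4 / 3.4
```

View pics/scene_pl4_full.png

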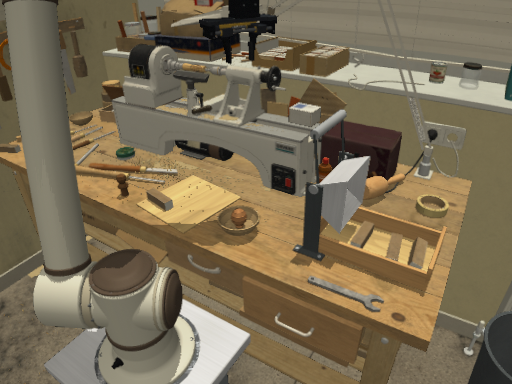

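Call:
move_arm(increments="1 -0.04 0 -0.018 0 -0.1 0; 1 -0.08 0 -0.036 0 -0.2 0; 1 -0.12 0 -0.054 0 -0.3 0; 1 -0.16 0 -0.072 0 -0.4 0; 1 -0.2 0 -0.09 0 -0.5 0; 1 -0.245 0.01 -0.11 0 -0.504 0; 1 -0.289 0.02 -0.13 0 -0.504 0; 1 -0.289 0.02 -0.13 0 -0.504 0")

```text
time_s: 31.05
tcp_pos: [0.5298, -0.1895, 0.4311]
ee_rot: [[0.051, 0.0, -0.999], [0.999, -0.001, 0.051], [-0.001, -1.0, -0.001]]
wrist_force: [-0.4, -0.4, 0.4]
gripper_width: 0.036
```

```bash
python3 go.py 0.535,-0.1785,0.314,-182
```

```text
t 31.1 tcp [ 0.5298 -0.1895  0.4311] psi 177.1 F [-0.4 -0.4  0.4] w 0.036 j [ -3.  12.  15.   0. -93.   0.]
0.535,-0.1785,0.314,-182 -> 0.0114 0.1171 -0.0045   0.0005 -0.0166 -0.0011  rows 2.4 / 0.1
```

Call:
move_arm(increments="1 0.006 0.04 -0.004 0 0 0; 1 0.011 0.08 -0.004 0 0 0; 1 0.011 0.117 -0.004 0 0 0; 1 0.011 0.117 -0.004 0 0 0; 1 0.011 0.117 -0.004 0 0 0")

```text
time_s: 31.55
tcp_pos: [0.537, -0.1742, 0.3158]
ee_rot: [[0.043, 0.003, -0.999], [0.999, -0.002, 0.043], [-0.002, -1.0, -0.003]]
wrist_force: [0.2, 0.7, 1.0]
gripper_width: 0.005
```

```bash
python3 go.py 0.535,-0.1785,0.314,-182;python3 - <<'E'
from meas import *
snap('b4','scene',(270,80,430,240),3)
E
```

```text
t 31.6 tcp [ 0.537  -0.1742  0.3158] psi 177.5 F [0.2 0.7 1. ] w 0.005 j [ -1.  13.   1.   0. -78.  -1.]
0.535,-0.1785,0.314,-182 -> -0.0043 0.0018 0.0018   0.0031 -0.0086 -0.0017  rows 0.1 / 0.1
```

View pics/scene_b4.png

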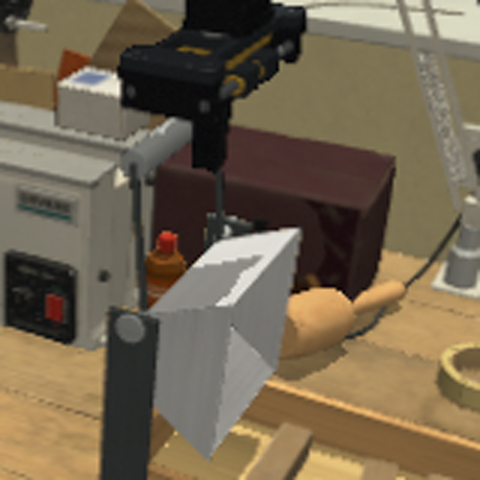

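Same start as the first push; repeat it.

Call:
move_arm(increments="1 0.014 0.004 0 0 0 0; 1 0.03 0.007 0 0 0 0; 1 0.048 0.012 0 0 0 0; 1 0.064 0.021 0 0 0 0; 1 0.079 0.03 0 0 0 0; 1 0.0915 0.042 0 0 0 0; 1 0.103 0.054 0 0 0 0; 1 0.112 0.069 0 0 0 0")

```text
time_s: 32.4
tcp_pos: [0.5411, -0.0607, 0.2435]
ee_rot: [[0.043, 0.001, -0.999], [0.999, 0.0, 0.043], [0.0, -1.0, -0.001]]
wrist_force: [0.4, -0.5, -0.5]
gripper_width: 0.001
```

Call:
move_arm(increments="1 0.006 0.01 0 0 0 0; 1 0.011 0.02 0 0 0 0; 1 0.014 0.03 0 0 0 0; 1 0.014 0.03 0 0 0 0; 1 0.014 0.03 0 0 0 0; 1 0.012 0.0 0 0 0 0; -0.3 0.01 -0.05 0 0 0 0; -0.3 0.01 -0.1 0 0 0 0")

```text
time_s: 33.2
tcp_pos: [0.5412, -0.0528, 0.3463]
ee_rot: [[0.045, 0.0, -0.999], [0.999, -0.001, 0.045], [-0.001, -1.0, -0.0]]
wrist_force: [2.2, 0.6, 0.2]
gripper_width: 0.109
```

```bash
python3 go.py 0.42,0.3742,0.36,-191.6;python3 - <<'E'
from meas import *
snap('b5','scene',(270,80,430,240),3)
p,d=snap('b5','top',(270,70,420,210),4)
offcuts(p,d)
E
```

```text
t 33.2 tcp [ 0.5412 -0.0528  0.3463] psi 177.4 F [2.2 0.6 0.2] w 0.109 j [ 12.  10.   2.   0. -81. -14.]
0.42,0.3742,0.36,-191.6 -> 0.4211 -0.0140 0.1401   0.0001 0.1577 -0.0006  rows 8.9 / 1.1
(array([0.4201, 0.3745]), array([0.42  , 0.3745]), np.float32(78.48914), (113.63038635253906, 30.265466690063477), np.int32(363)) z 0.037700115323425765
```

View pics/scene_b5.png

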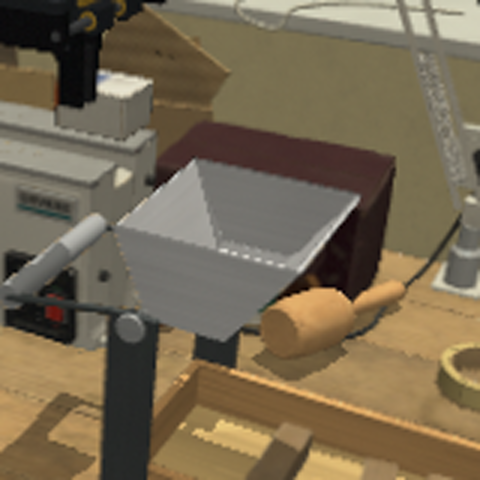

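Upright again. Now the last offcut D at (0.420, 0.3745).

Call:
move_arm(increments="-0.3 0.045 -0.02 0.015 0 0.1 0; -0.3 0.09 -0.02 0.03 0 0.157 0; -0.3 0.135 -0.02 0.045 0 0.157 0; -0.3 0.18 -0.02 0.06 0 0.157 0; -0.3 0.225 -0.02 0.075 0 0.157 0; -0.3 0.27 -0.02 0.09 0 0.157 0; -0.3 0.315 -0.02 0.105 0 0.157 0; -0.3 0.36 0 0.12 0 0.157 0")

```text
time_s: 34.1
tcp_pos: [0.4384, 0.3141, 0.3482]
ee_rot: [[0.2, 0.007, -0.98], [0.98, 0.006, 0.2], [0.007, -1.0, -0.005]]
wrist_force: [1.0, -0.8, -0.2]
gripper_width: 0.644
```

```bash
python3 go.py 0.42,0.3745,0.15,-191.6
```

```text
t 34.1 tcp [0.4384 0.3141 0.3482] psi 168.5 F [ 1.  -0.8 -0.2] w 0.644 j [ 53.  10.   1.   0. -81. -64.]
0.42,0.3745,0.15,-191.6 -> 0.0542 0.1984 0.0311   0.0052 0.0015 0.0070  rows 4.2 / 0.1
```

Call:
move_arm(increments="-0.3 0.03 0.02 0.02 0 0 0; -0.3 0.054 0.06 0.031 0 0 0; -0.3 0.054 0.11 0.031 0 0 0; -0.3 0.054 0.16 0.031 0 0 0; -0.3 0.054 0.198 0.031 0 0 0; -0.3 0.054 0.23 0.031 0 0 0; -0.3 0.054 0.23 0.031 0 0 0; -0.3 0.054 0.23 0.031 0 0 0")

```text
time_s: 34.9
tcp_pos: [0.4191, 0.3712, 0.1158]
ee_rot: [[0.199, 0.001, -0.98], [0.98, 0.001, 0.199], [0.001, -1.0, -0.001]]
wrist_force: [0.2, -0.4, -0.3]
gripper_width: 0.651
```

```bash
python3 go.py 0.42,0.3745,0.02,-191.6; python3 - <<'E'
from h import *
snap('oc4','scene',(100,100,260,260),3.7)
E
```

```text
t 34.9 tcp [0.4191 0.3712 0.1158] psi 168.5 F [ 0.2 -0.4 -0.3] w 0.651 j [ 58.  22. -17.   0. -51. -70.]
0.42,0.3745,0.02,-191.6 -> 0.0034 0.0958 -0.0001   0.0012 0.0017 0.0008  rows 1.9 / 0.0
```

View pics/scene_oc4.png

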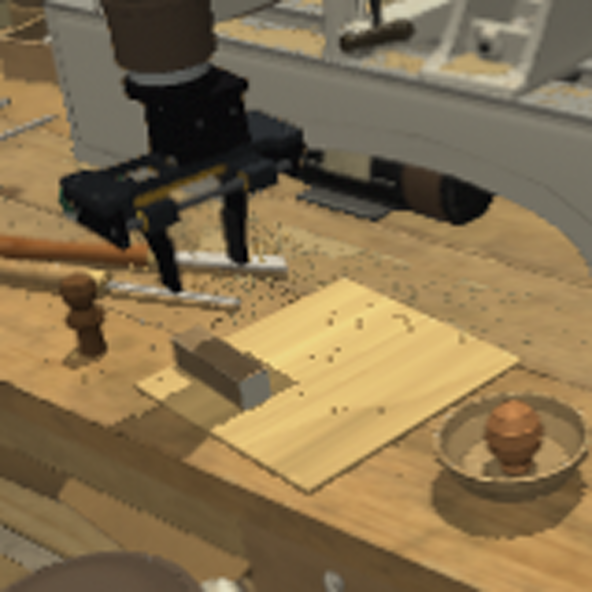

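Call:
move_arm(increments="-0.3 0.003 0.05 0 0 0 0; -0.3 0.003 0.09 0 0 0 0; -0.3 0.003 0.097 0 0 0 0; -0.3 0.003 0.097 0 0 0 0; 1 0.003 0.097 0 0 0 0; 1 0.003 0.097 0 0 0 0; 1 0.003 0.097 0 0 0 0; 1 0.003 0.097 0 0 0 0")

```text
time_s: 35.75
tcp_pos: [0.4191, 0.3742, 0.019]
ee_rot: [[0.2, 0.001, -0.98], [0.98, 0.002, 0.2], [0.002, -1.0, -0.001]]
wrist_force: [-0.2, -0.9, -0.2]
gripper_width: 0.371
```

Call:
move_arm(increments="1 0 -0.03 0 0 0 0; 1 0 -0.08 0 0 0 0; 1 0 -0.13 0 0 0 0; 1 0 -0.18 0 0 0 0; 1 0 -0.23 0 0 0 0; 1 0 -0.28 0 0 0 0; 1 0 -0.33 0 0 0 0; 1 0 -0.34 0 0 0 0")

```text
time_s: 36.55
tcp_pos: [0.4203, 0.3747, 0.3656]
ee_rot: [[0.199, 0.009, -0.98], [0.98, 0.01, 0.199], [0.012, -1.0, -0.007]]
wrist_force: [-0.6, -0.5, 0.1]
gripper_width: 0.343
```

```bash
python3 go.py  0.559,-0.187,0.37,-271.9
```

```text
t 36.5 tcp [0.4203 0.3747 0.3656] psi 168.5 F [-0.6 -0.5  0.1] w 0.343 j [ 58.  12.   6.   0. -84. -70.]
0.559,-0.187,0.37,-271.9 -> -0.5227 -0.0088 -0.2479   -0.0023 1.4032 0.0146  rows 11.6 / 9.4
```

Call:
move_arm(increments="1 -0.04 0 -0.02 0 0.12 0; 1 -0.085 0 -0.04 0 0.26 0; 1 -0.13 0 -0.06 0 0.4 0; 1 -0.175 0 -0.08 0 0.54 0; 1 -0.22 0 -0.1 0 0.68 0; 1 -0.265 0 -0.12 0 0.82 0; 1 -0.31 0 -0.145 0 0.96 0; 1 -0.355 0 -0.167 0 1.1 0")

```text
time_s: 37.35
tcp_pos: [0.5108, -0.008, 0.3575]
ee_rot: [[0.965, -0.0, -0.261], [0.261, 0.0, 0.965], [-0.0, -1.0, 0.0]]
wrist_force: [1.1, 0.7, -0.7]
gripper_width: 0.343
```

```bash
python3 go.py  0.559,-0.187,0.37,-271.9
```

```text
t 37.4 tcp [ 0.5108 -0.008   0.3575] psi 105.1 F [ 1.1  0.7 -0.7] w 0.343 j [ 17.   7.  -1.  -0. -82. -92.]
0.559,-0.187,0.37,-271.9 -> -0.0003 -0.0126 -0.1854   -0.0004 0.2975 -0.0002  rows 3.7 / 2.0
```

Call:
move_arm(increments="1 0 0 -0.045 0 0.1 0; 1 0 0 -0.09 0 0.2 0; 1 0 0 -0.135 0 0.297 0; 1 0 0 -0.18 0 0.297 0; 1 0 0 -0.185 0 0.297 0; 1 0 0.03 -0.185 0 0.297 0; 1 0 0.07 -0.185 0 0.297 0; 1 0 0.07 -0.185 0 0.297 0")

```text
time_s: 38.15
tcp_pos: [0.5566, -0.1831, 0.2812]
ee_rot: [[1.0, -0.014, 0.028], [-0.028, 0.004, 1.0], [-0.014, -1.0, 0.003]]
wrist_force: [0.3, -0.0, -1.6]
gripper_width: 0.342
```

```bash
python3 go.py  0.559,-0.187,0.23,-271.9; python3 - <<'E'
from h import *
snap('pl6','scene',(270,80,430,240),3.7)
E
```

```text
t 38.1 tcp [ 0.5566 -0.1831  0.2812] psi 88.4 F [ 0.3 -0.  -1.6] w 0.342 j [ -2.  17.   1.  -0. -75. -89.]
0.559,-0.187,0.23,-271.9 -> 0.0032 0.0511 -0.0040   -0.0033 0.0051 -0.0137  rows 1.0 / 0.1
```

View pics/scene_pl6.png

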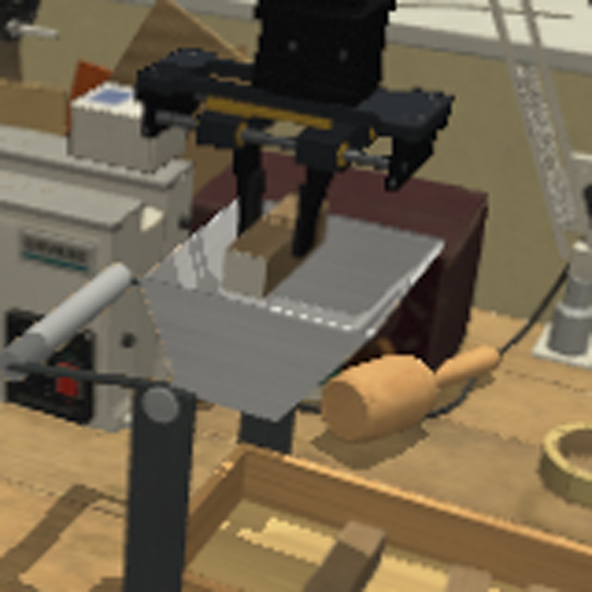

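Call:
move_arm(increments="1 0.002 0.03 -0.004 0 0 0; 1 0.002 0.051 -0.004 0 0 0; 1 0.002 0.051 -0.004 0 0 0; 1 0.002 0.051 -0.004 0 0 0; 0.1 0.002 0.05 -0.004 0 0 0; 0.1 0.002 0.05 -0.004 0 0 0; 0.1 0.002 0.02 -0.004 0 0 0; 0.1 0.002 -0.03 -0.004 0 0 0")

```text
time_s: 39.0
tcp_pos: [0.5609, -0.188, 0.3163]
ee_rot: [[1.0, -0.007, 0.027], [-0.027, 0.001, 1.0], [-0.007, -1.0, 0.001]]
wrist_force: [0.8, 0.7, 0.6]
gripper_width: 0.444
```

Call:
move_arm(increments="0.1 0 -0.05 0 0 0 0; 0.1 0 -0.09 0.04 0 0 0; 0.1 0 -0.09 0.09 0 0 0; 0.1 0 -0.09 0.14 0 0 0; 0.1 0 -0.09 0.19 0 0 0; 0.1 0 -0.09 0.24 0 0 0; 0.1 0 -0.09 0.29 0 0 0; 0.1 0 -0.09 0.33 0 0 0")

```text
time_s: 39.8
tcp_pos: [0.571, 0.1437, 0.4094]
ee_rot: [[1.0, 0.003, 0.026], [-0.026, 0.001, 1.0], [0.003, -1.0, 0.001]]
wrist_force: [1.1, 0.1, -0.4]
gripper_width: 0.452
```

```bash
python3 go.py; python3 - <<'E'
from meas import *
snap('end','scene',(100,80,460,320),2.2)
p,d=snap('end','top',(90,40,420,240),2.4)
print(offcuts(p,d))
E
```

```text
t 39.8 tcp [0.571  0.1437 0.4094] psi 88.5 F [ 1.1  0.1 -0.4] w 0.452 j [  30.   15.   16.    0.  -91. -121.]
[]
```

View pics/scene_end.png

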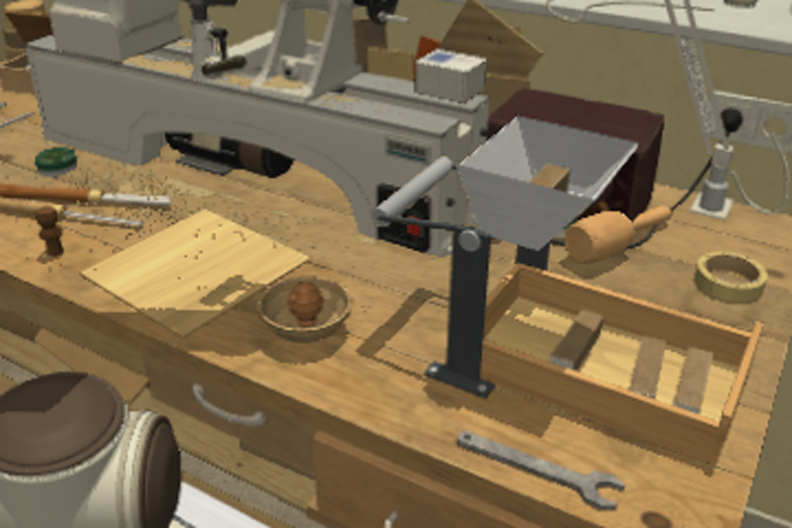

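View pics/top_end.png

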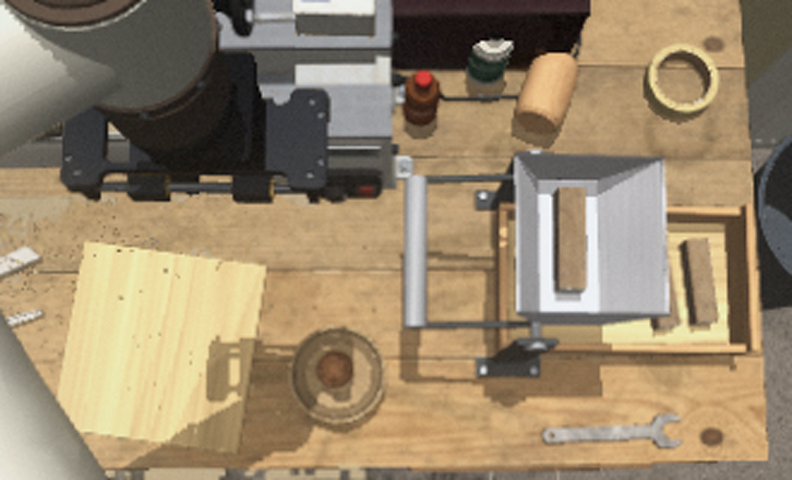

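Call:
move_arm(increments="0.1 0 0 0 0 0 0; 0.1 0 0 0 0 0 0; 0.1 0 0 0 0 0 0; 0.1 0 0 0 0 0 0; 0.1 0 0 0 0 0 0")

```text
time_s: 40.4
tcp_pos: [0.5714, 0.1406, 0.4081]
ee_rot: [[1.0, 0.0, 0.029], [-0.029, 0.0, 1.0], [0.0, -1.0, 0.0]]
wrist_force: [0.5, 0.7, -0.2]
gripper_width: 0.449
```

```bash
python3 - <<'E'
from h import *
print(np.abs(sense()['joint_velocities']).max())
r.finish_job()
E
```

```text
0.21143219288856283
the job is handed in; nothing more can be done
```

The job is done and handed in at about 40 s of the 210 s allowed; the hand-in gives no verdict.

- **Egg:** there was one in the tray, so I lifted it out first. It stands in the small turned bowl.
- **Bucket:** it was dumped at the start, so I pushed the counterweight bar back to stand it up. I loaded three offcuts one at a time, and the third tripped it and it dumped itself. I pushed the bar back again, then put the fourth and last offcut in, and the bucket stayed up.

The last pictures, from both cameras, show:
- the board clear of offcuts, in the top view's depth check as well;
- three offcuts in the tray and one in the upright bucket;
- the egg in the bowl;
- the spanner apparently where it was, judged by eye only; I saw no pencil;
- the arm clear of everything, with the wrist force near zero.

None of the checks failed or disagreed, and I saw no grip slip and no knocked offcut.

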